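Clear the jammed slide box from the return chute and load the carrier

ROBOT

A 7-joint arm with a two-finger parallel gripper is mounted at the origin on the work surface. World frame = base frame: x ahead of the robot, y to its left, z up, the work surface at z = 0. Lengths are in m, angles in rad, forces in N, time in s.
With the tool pointing down it reaches from about 0.425 to 0.95 m from the base axis. Payload 4.7 kg.
Tool frame: the origin (TCP) lies at the very end of the fingers, on their centre line; the grasp point (between the pads) lies 19 mm behind it (pinch_z is the distance from the TCP to the grasp point, in m); z points along the fingers, y is the direction in which the jaws open and shut (so a half turn about z gives the same grasp; the last joint's range is limited). The gripper opens to 87 mm and grips with 3 to 60 N. Pads are 19 mm wide; open, the fingers measure 117 mm over their backs; the gripper's body (75 mm by 190 mm) begins 51 mm behind the grasp point.
Start: joints at [1.221, 0.469, -0.049, 1.532, 0.024, 1.141, -0.082], TCP at [0.213, -0.641, 0.185] pointing down, gripper open.
Joint ranges: [-2.59, 2.59], [-0.33, 1.99], [-1.39, 1.29], [0.1, 2.45], [-1.04, 4.18], [0.21, 1.99], [-2.66, 2.66]. Speed limits (rad/s): [2.57, 2.57, 3.14, 3.14, 3.14, 3.14, 3.14].

INTERFACE

Orientations are given as a rotation vector (axis times angle).
In Python, from station import sense, snapshot, job_done, outline_of, mark_of, pinch_z gives the robot as it stands.
- The arm moves only by the shell command python3 -m crank 'ROWS' [OPENING]. ROWS is JSON, a list of rows, each a list of 2 entries, a list of its own where there are three numbers: the shift along the tool's x, y, z in m, then the turn, a rotation vector about the tool's x, y, z in degrees. A call has exactly 10 rows; each row shifts and turns the commanded pose from where the row before left it, along the tool's axes as they then stand; what a row does not reach is not made up. A row lasts 1/10 s, in which the tool goes at most 50 mm and 8.59 degrees, less where a joint would pass 70% of its speed; a pose out of reach is approached as far as the arm can. A call is refused whole if a number of a shift passes 0.05 or a number of a turn 8.59, either way. A call with a gripper value outside its range is refused whole. OPENING is the gripper's target within -1 to 1 (shut at 1, half-way at 0, fully open at -1), set as the call begins (- or left out, the last holds). The fingers move at their own pace and stop on an object; the grip force is fixed at half the most. Time passes only in rows, so rows that do not move let the fingers close, or fill a call up. It gives the time, the measured TCP pose, the force and the opening at its end, in the units of the state.
- sense(): the state, without advancing time (a new reading comes with each control period).
- snapshot(name): name is "scene" or "side" or "wrist"; returns a dict with "pixels" (400x640x3 uint8, blue, green, red), "mtx" (3x3 intrinsics, pixels), "xyz" and "orientation" of the camera in the world. Camera axes: x right, y up, looking along -z (the intrinsics and any distortion apply to the point x, -y, -z); pixel columns grow to the right and rows downward; lengths in m; the calibration is good to about 2 mm. A picture is of the moment at which its call begins. There is no depth.
- job_done(): hands the job in, once; it reports no verdict.
Trained networks look in a picture, given as the dict that the camera call returned (one of the last four; its "shot" number tells which), for a name from the list of things; names that differ only in an ending like _2 or _b are one class to them, and where a whole thing is asked for, a point or a joint stands for the part that bears it (a point fixed in the world has none). Each returns a list of dicts, best first, with "score" (0 to 1); they miss things now and then, are a little off and sometimes report something else, mostly with a low value. They report only what shows in the picture. A call takes as long as a camera call. They do not tell look-alikes from the thing itself.
- outline_of(picture, target): "region" (400x640 bool, what is visible of it).
- mark_of(picture, target): "centre" ([x, y, z] in m, in world coordinates, good to about 4 mm: a listed point, or the origin of a listed thing).
The state is a dict: "time_s": time; "qpos": joint angles; "joint_vel": joint speeds; "joint_efforts": joint torques, N m; "ee_pos": TCP position; "ee_rot": TCP orientation; "wrist_force": force on the tool from outside, world axes, zero at the start; "moment": the same for the moment, N m; "finger_gap": opening from 0.0 (shut) to 1.0 (fully open).
Only numpy, scipy, OpenCV 4.12 (cv2) and the standard library are available. Lean on these libraries where they do the work, as an engineer would, in place of code of your own. Each camera call takes 0.05 s, during which the arm holds its last target.

TASK

One slide box is jammed crosswise in the return chute under its side lips: push it back up the chute until it is clear of the lips, then lift it out. Swing the carrier's retaining bar open, put this box and every slide box lying loose on the bench flat and right way up into the carrier, one to a bay and fully down, and only then swing the bar closed again until it rests fully home in its catch. Do not disturb the bottle, the jar or the tube rack, and leave everything at rest.

Things in the scene. Friction and masses are not known exactly. Their poses are not given: they have to be found in the camera images.
- box_jam: the jammed slide box, lying across the chute: white plastic slide box 100 (its x) x 44 (y) x 22 mm high; on the middle of its lid an upright grip rib 40 mm long (x), 12 mm thick (y), 17 mm high, top 39 mm above the underside. About 0.12 kg. Origin at the centre of the underside, z up through the lid. All boxes alike, either way round is the same
- box_1: may be absent; lies on the bench: a white plastic slide box 100 (its x) x 44 (y) x 22 mm high; on the middle of its lid an upright grip rib 40 mm long (x), 12 mm thick (y), 17 mm high, top 39 mm above the underside. About 0.12 kg. Origin at the centre of the underside, z up through the lid. All boxes alike, either way round is the same
- box_2: as box_1, may be absent
- box_3: as box_1, may be absent
- box_4: as box_1, may be absent
- chute: fixed aluminium chute, open on top. Origin on the bench, x points downhill (away from the robot), y across, z up. Floor slopes at 0.22 rad, 45 mm above the bench at the origin, rough: a box stays where it is put. With u = distance up the slope from the origin: channel 124 mm wide inside from u = 0 up to an 18 mm high end wall at u = 175 mm; side walls 18 mm high above u = 60, 28 mm below
- jam_point (a point): point on the middle of the chute floor at u = 18 mm, about where the jammed box's middle is at the start. From u = 0 down to -32 mm the walls close in at 45 degrees to a throat 60 mm wide, which runs on to u = -130 mm with open top: room for shut fingers below the box, to push its downhill side
- lips_end (a point): point on the middle of the chute floor at u = 60 mm, where the lips end. From here down to u = -10 mm a steel lip 3 mm thick overhangs the channel from each side wall, underside 28 mm above the floor, leaving an open slot 66 mm wide along the middle. The jammed box's ends are under the lips: it cannot be lifted there
- free_point (a point): point on the middle of the chute floor at u = 105 mm: a box whose middle is here is clear of the lips and can be lifted; nothing overhangs above u = 60 mm
- carrier: fixed grey plastic tray, 124 x 379 mm, five bays in a row along its y. Origin on the bench at the row's middle; x points away from the robot, z up. Floor 6 mm above the bench; walls and dividers 4 mm thick, tops 22 mm above the bench. Each bay 108 (x) x 50 mm (y) inside, pitch 54 mm. Pivot post 68 mm high at y = +172 mm; steel catch 72 mm high, a C open towards +x, at y = -162 mm
- bay_0 (a point): centre of bay 0's floor, at carrier y = -108 mm, x = 0; its axes are the carrier's, a box lies with its length along x
- bay_1 (a point): centre of bay 1's floor, at carrier y = -54 mm, x = 0; its axes are the carrier's, a box lies with its length along x
- bay_2 (a point): centre of bay 2's floor, at carrier y = 0 mm, x = 0; its axes are the carrier's, a box lies with its length along x
- bay_3 (a point): centre of bay 3's floor, at carrier y = 54 mm, x = 0; its axes are the carrier's, a box lies with its length along x
- bay_4 (a point): centre of bay 4's floor, at carrier y = 108 mm, x = 0; its axes are the carrier's, a box lies with its length along x
- bar (a joint): angle of the steel retaining bar about its upright pivot (rad): 0 = closed, over the middle of all bays, end in the catch, against a stop; grows as it swings level away from the robot (to carrier +x), up to 1.5. Starts at 0 to 0.25. A friction hinge (0.06 N m) keeps it where left. Bar 10 mm thick, 342 mm long, from 49 to 63 mm above the bench, 4 mm above the ribs of seated boxes
- bar_pivot (a point): point on the bar's pivot axis, 56 mm above the bench, at carrier x = 0, y = 172 mm
- bar_knob (a point): top of the upright black knob on the bar, 18 mm in diameter, standing 30 mm high on the bar's top (from 63 to 93 mm above the bench), 100 mm from the pivot: pinch or push it to swing the bar
- bar_tip (a point): point in the bar near its free end, 334 mm from the pivot
- bottle: bystander: white bottle 64 mm in diameter, 160 mm high, origin under its centre
- jar: bystander: clear jar with a red lid, 90 mm in diameter, 110 mm high, origin under its centre
- tube_rack: bystander: grey tube rack block, 70 x 130 x 50 mm, origin under its centre
There are look-alikes about, which are no part of the job. Leave any blue or purple look-alike of the box_2 alone.

How it is judged:
On the way, in this order (a step that is already met when the one before it is completed fails the run):
1. the jammed box has been pushed back up the chute, clear of the lips, still lying in the chute (x of box_jam in the frame of chute between -0.165 and -0.078 m and y of box_jam in the frame of chute between -0.03 and 0.03 m and z of box_jam in the frame of free_point below 0.025 m), for 0.1 s.
2. every slide box lies flat in a bay of the carrier while the bar is still open (((horizontal distance between box_jam and bay_0 below 0.014 m and z of box_jam in the frame of bay_0 below 0.006 m) or (horizontal distance between box_jam and bay_1 below 0.014 m and z of box_jam in the frame of bay_1 below 0.006 m) or (horizontal distance between box_jam and bay_2 below 0.014 m and z of box_jam in the frame of bay_2 below 0.006 m) or (horizontal distance between box_jam and bay_3 below 0.014 m and z of box_jam in the frame of bay_3 below 0.006 m) or (horizontal distance between box_jam and bay_4 below 0.014 m and z of box_jam in the frame of bay_4 below 0.006 m)) and angle between each of box_jam, box_1, box_2, box_3, box_4's own z axis and vertical below 0.12 rad and ((horizontal distance between box_1 and bay_0 below 0.014 m and z of box_1 in the frame of bay_0 below 0.006 m) or (horizontal distance between box_1 and bay_1 below 0.014 m and z of box_1 in the frame of bay_1 below 0.006 m) or (horizontal distance between box_1 and bay_2 below 0.014 m and z of box_1 in the frame of bay_2 below 0.006 m) or (horizontal distance between box_1 and bay_3 below 0.014 m and z of box_1 in the frame of bay_3 below 0.006 m) or (horizontal distance between box_1 and bay_4 below 0.014 m and z of box_1 in the frame of bay_4 below 0.006 m)) and ((horizontal distance between box_2 and bay_0 below 0.014 m and z of box_2 in the frame of bay_0 below 0.006 m) or (horizontal distance between box_2 and bay_1 below 0.014 m and z of box_2 in the frame of bay_1 below 0.006 m) or (horizontal distance between box_2 and bay_2 below 0.014 m and z of box_2 in the frame of bay_2 below 0.006 m) or (horizontal distance between box_2 and bay_3 below 0.014 m and z of box_2 in the frame of bay_3 below 0.006 m) or (horizontal distance between box_2 and bay_4 below 0.014 m and z of box_2 in the frame of bay_4 below 0.006 m)) and ((horizontal distance between box_3 and bay_0 below 0.014 m and z of box_3 in the frame of bay_0 below 0.006 m) or (horizontal distance between box_3 and bay_1 below 0.014 m and z of box_3 in the frame of bay_1 below 0.006 m) or (horizontal distance between box_3 and bay_2 below 0.014 m and z of box_3 in the frame of bay_2 below 0.006 m) or (horizontal distance between box_3 and bay_3 below 0.014 m and z of box_3 in the frame of bay_3 below 0.006 m) or (horizontal distance between box_3 and bay_4 below 0.014 m and z of box_3 in the frame of bay_4 below 0.006 m)) and ((horizontal distance between box_4 and bay_0 below 0.014 m and z of box_4 in the frame of bay_0 below 0.006 m) or (horizontal distance between box_4 and bay_1 below 0.014 m and z of box_4 in the frame of bay_1 below 0.006 m) or (horizontal distance between box_4 and bay_2 below 0.014 m and z of box_4 in the frame of bay_2 below 0.006 m) or (horizontal distance between box_4 and bay_3 below 0.014 m and z of box_4 in the frame of bay_3 below 0.006 m) or (horizontal distance between box_4 and bay_4 below 0.014 m and z of box_4 in the frame of bay_4 below 0.006 m)) and value of joint bar above 0.5 rad), for 0.2 s.
3. the bar is swung home into its catch (value of joint bar below 0.05 rad), for 0.2 s.
At the end, for the whole second after the job is handed in: Every slide box present lies flat (within 0.12 rad) and fully down in a bay of the carrier (its middle within 14 mm of the bay's middle and its underside within 6 mm of the bay's floor), at rest, and the bar is closed to within 0.05 rad (((horizontal distance between box_jam and bay_0 below 0.014 m and z of box_jam in the frame of bay_0 below 0.006 m) or (horizontal distance between box_jam and bay_1 below 0.014 m and z of box_jam in the frame of bay_1 below 0.006 m) or (horizontal distance between box_jam and bay_2 below 0.014 m and z of box_jam in the frame of bay_2 below 0.006 m) or (horizontal distance between box_jam and bay_3 below 0.014 m and z of box_jam in the frame of bay_3 below 0.006 m) or (horizontal distance between box_jam and bay_4 below 0.014 m and z of box_jam in the frame of bay_4 below 0.006 m)) and angle between each of box_jam, box_1, box_2, box_3, box_4's own z axis and vertical below 0.12 rad and ((horizontal distance between box_1 and bay_0 below 0.014 m and z of box_1 in the frame of bay_0 below 0.006 m) or (horizontal distance between box_1 and bay_1 below 0.014 m and z of box_1 in the frame of bay_1 below 0.006 m) or (horizontal distance between box_1 and bay_2 below 0.014 m and z of box_1 in the frame of bay_2 below 0.006 m) or (horizontal distance between box_1 and bay_3 below 0.014 m and z of box_1 in the frame of bay_3 below 0.006 m) or (horizontal distance between box_1 and bay_4 below 0.014 m and z of box_1 in the frame of bay_4 below 0.006 m)) and ((horizontal distance between box_2 and bay_0 below 0.014 m and z of box_2 in the frame of bay_0 below 0.006 m) or (horizontal distance between box_2 and bay_1 below 0.014 m and z of box_2 in the frame of bay_1 below 0.006 m) or (horizontal distance between box_2 and bay_2 below 0.014 m and z of box_2 in the frame of bay_2 below 0.006 m) or (horizontal distance between box_2 and bay_3 below 0.014 m and z of box_2 in the frame of bay_3 below 0.006 m) or (horizontal distance between box_2 and bay_4 below 0.014 m and z of box_2 in the frame of bay_4 below 0.006 m)) and ((horizontal distance between box_3 and bay_0 below 0.014 m and z of box_3 in the frame of bay_0 below 0.006 m) or (horizontal distance between box_3 and bay_1 below 0.014 m and z of box_3 in the frame of bay_1 below 0.006 m) or (horizontal distance between box_3 and bay_2 below 0.014 m and z of box_3 in the frame of bay_2 below 0.006 m) or (horizontal distance between box_3 and bay_3 below 0.014 m and z of box_3 in the frame of bay_3 below 0.006 m) or (horizontal distance between box_3 and bay_4 below 0.014 m and z of box_3 in the frame of bay_4 below 0.006 m)) and ((horizontal distance between box_4 and bay_0 below 0.014 m and z of box_4 in the frame of bay_0 below 0.006 m) or (horizontal distance between box_4 and bay_1 below 0.014 m and z of box_4 in the frame of bay_1 below 0.006 m) or (horizontal distance between box_4 and bay_2 below 0.014 m and z of box_4 in the frame of bay_2 below 0.006 m) or (horizontal distance between box_4 and bay_3 below 0.014 m and z of box_4 in the frame of bay_3 below 0.006 m) or (horizontal distance between box_4 and bay_4 below 0.014 m and z of box_4 in the frame of bay_4 below 0.006 m)) and linear speed of each of box_jam, box_1, box_2, box_3, box_4 below 0.02 m/s and value of joint bar below 0.05 rad); the robot touches nothing.
It fails at once if the bottle is pushed more than 30 mm or tipped over (distance of bottle from where it was at the start of the episode above 0.03 m or angle between bottle's own z axis and vertical above 0.4 rad).
It fails at once if the jar is pushed more than 30 mm or tipped over (distance of jar from where it was at the start of the episode above 0.03 m or angle between jar's own z axis and vertical above 0.4 rad).
It fails at once if the tube rack is pushed more than 30 mm or tipped over (distance of tube_rack from where it was at the start of the episode above 0.03 m or angle between tube_rack's own z axis and vertical above 0.4 rad).
Of box_1, box_2, box_3, box_4 only 2 to 4 are there at a start; the rules pass over those that are not, and their reading is None.
At some moment in a run one of box_1, box_2, box_3, box_4 may be knocked a few centimetres aside while the robot is not near it.
Once in a run the grip may slacken for a moment while it holds something.
It also fails if it takes over 210 s, if anything falls off the work surface, if the arm or the gripper's body presses on something with over 40 N, if the wrist force passes 120 N, or if a joint passes its speed limit or range.

## Working session

There is one attempt and no reset: what is moved stays moved. The work goes in short steps, Python scripts to look and compute and a shell command to move; the robot and the scene stay as the last step left them, time stands still between calls to the robot, and variables do not carry over. Pictures are saved under pics/ and viewed, and the job is handed in when it is done.

```bash
ls; mkdir -p pics; cat > h.py <<'E'
import numpy as np, cv2
from scipy.spatial.transform import Rotation as R
from station import sense, snapshot, job_done, outline_of, mark_of, pinch_z
E
python3 - <<'E'
from h import *
s=sense(); print({k:np.round(v,3).tolist() for k,v in s.items()})
for n in ("scene","side"):
    p=snapshot(n); cv2.imwrite(f"pics/{n}0.png",p["pixels"]); print(n,np.round(p["xyz"],3),np.round(p["orientation"],3),p["mtx"], [k for k in p])
    for t in ["box_jam","box_1","chute","jam_point","free_point","carrier","bay_0","bay_4","bar_knob","bar_tip","bar_pivot","bottle","jar","tube_rack"]:
        for m in mark_of(p,t)[:6]: print(t,round(m["score"],2),np.round(m["centre"],3))
E
```

```text
pics
{'time_s': 0.0, 'qpos': [1.221, 0.469, -0.049, 1.534, 0.024, 1.141, -0.082], 'joint_vel': [-0.001, 0.0, 0.0, 0.0, -0.001, -0.001, 0.0], 'joint_efforts': [0.0, -50.797, -0.081, -23.616, -0.061, 0.038, 0.0], 'ee_pos': [0.213, -0.64, 0.183], 'ee_rot': [-3.099, -0.501, 0.001], 'wrist_force': [-0.041, 0.195, 0.322], 'moment': [-0.034, 0.004, -0.008], 'finger_gap': 1.001}
scene [1.139 0.92  0.754] [0.407 1.232 2.247] [[428.85667288   0.         314.30247453]
 [  0.         428.85667288 197.86275032]
 [  0.           0.           1.        ]] ['pixels', 'mtx', 'xyz', 'orientation', 'shot']
box_jam 0.92 [0.552 0.268 0.051]
box_1 0.8 [0.547 0.029 0.002]
box_1 0.77 [0.594 0.537 0.002]
box_1 0.76 [ 0.431  0.016 -0.002]
box_1 0.65 [ 0.288  0.193 -0.002]
box_1 0.58 [ 0.66   0.052 -0.003]
box_1 0.54 [ 0.395 -0.159  0.003]
chute 0.85 [ 0.564  0.272 -0.001]
chute 0.65 [ 0.662  0.052 -0.003]
jam_point 0.56 [0.542 0.264 0.048]
free_point 0.83 [0.469 0.237 0.07 ]
carrier 0.63 [ 0.487 -0.254  0.001]
bay_0 0.94 [ 0.488 -0.256  0.002]
bay_0 0.93 [ 0.436 -0.352  0.002]
bay_0 0.68 [ 0.512 -0.204  0.006
[... 1249 characters left out ...]
006]
bay_0 0.98 [ 0.488 -0.254  0.007]
bay_0 0.96 [ 0.539 -0.159  0.008]
bay_0 0.82 [ 0.509 -0.206  0.001]
bay_0 0.81 [ 0.46  -0.3    0.004]
bay_0 0.62 [ 0.436 -0.354  0.009]
bay_4 0.98 [ 0.488 -0.254  0.007]
bay_4 0.96 [ 0.539 -0.159  0.008]
bay_4 0.82 [ 0.509 -0.206  0.001]
bay_4 0.81 [ 0.46  -0.3    0.004]
bay_4 0.62 [ 0.436 -0.354  0.009]
bar_knob 0.88 [ 0.534 -0.192  0.092]
bar_knob 0.56 [0.355 0.424 0.   ]
bar_knob 0.5 [ 0.436 -0.352  0.007]
bar_tip 0.61 [ 0.437 -0.409  0.06 ]
bar_pivot 0.65 [ 0.566 -0.104  0.054]
bottle 0.87 [ 0.461  0.494 -0.001]
jar 0.63 [0.355 0.427 0.002]
tube_rack 0.73 [ 0.489 -0.258  0.006]
tube_rack 0.66 [0.767 0.036 0.001]
tube_rack 0.56 [ 0.398 -0.158  0.001]
```

View pics/scene0.png

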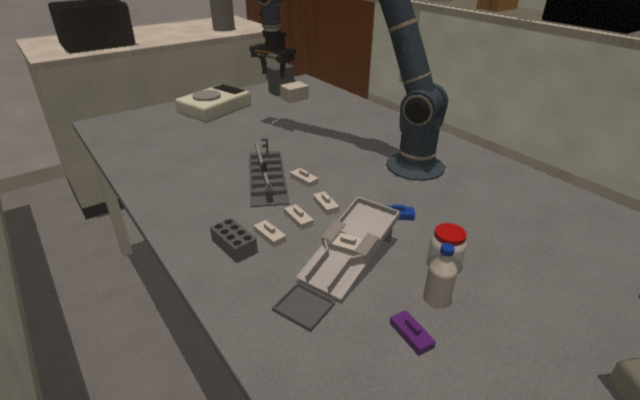

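View pics/side0.png

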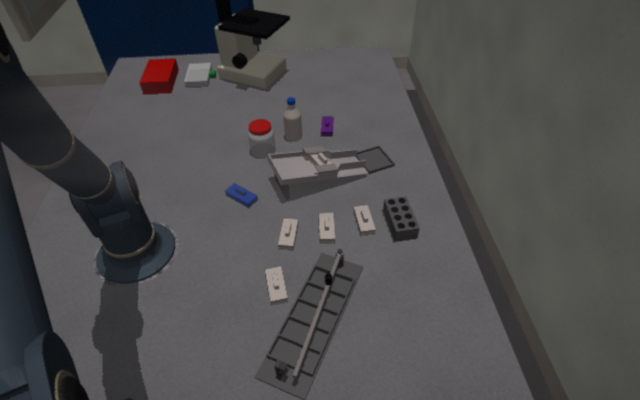

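The scene view shows four loose white boxes with ribs at px (304,176), (326,202), (299,216) and (269,232), with the jammed box at (347,240). Look-alikes are the blue box at (402,212) and the purple one at (412,331). The carrier is at (267,178) with its bar nearly closed. Next I'll fit poses from the outlines.

```bash
cat >> h.py <<'E'
from scipy.optimize import minimize
def proj(p,X):
    Rc=R.from_rotvec(p["orientation"]).as_matrix(); c=(np.asarray(X)-p["xyz"])@Rc
    q=np.c_[c[:,0],-c[:,1],-c[:,2]]@np.asarray(p["mtx"]).T
    return q[:,:2]/q[:,2:]
def blk(sx,sy,z0,z1): return np.array([[a*sx/2,b*sy/2,z] for a in(-1,1) for b in(-1,1) for z in(z0,z1)])
BOX=[blk(.1,.044,0,.022),blk(.04,.012,.022,.039)]
def xf(pts,x,y,yaw,z=0): return R.from_euler('z',yaw).apply(pts)+[x,y,z]
def sil(p,parts,S=4):
    m=np.zeros((400*1,640*1),np.uint8)
    for q in parts:
        h=cv2.convexHull(proj(p,q).astype(np.float32)); cv2.fillConvexPoly(m,np.round(h*16).astype(np.int32),1,cv2.LINE_AA,4)
    return m
def soft(p,parts,x0,y0,w,hh,S=6):
    m=np.zeros((hh*S,w*S),np.uint8)
    for q in parts:
        h=cv2.convexHull(proj(p,q).astype(np.float32))[:,0]
        h=((h+.5-[x0,y0])*S-.5); cv2.fillConvexPoly(m,np.round(h*16).astype(np.int32),1,cv2.LINE_8,4)
    return m.reshape(hh,S,w,S).mean((1,3))
def fit_box(pics,xy,z=0,near=.04,verbose=True):
    """xy guess; pics list of snapshots; returns x,y,yaw,cost"""
    obs=[]
    for p in pics:
        uv=proj(p,[[xy[0],xy[1],z+.02]])[0]
        best=None
        for o in outline_of(p,"box_1")[:8]:
            r=o["region"]
            if r.sum()<20: continue
            ys,xs=np.nonzero(r); d=np.hypot(xs.mean()-uv[0],ys.mean()-uv[1])
            if d<14*max(1,p["mtx"][0][0]/430*1) *(3 if p.get("w") else 1) and (best is None or d<best[0]): best=(d,r)
        if best is not None:
            ys,xs=np.nonzero(best[1]); x0,y0=xs.min()-8,ys.min()-8; x1,y1=xs.max()+9,ys.max()+9
            x0,y0=max(x0,0),max(y0,0); x1,y1=min(x1,640),min(y1,400)
            obs.append((p,best[1][y0:y1,x0:x1].astype(float),x0,y0,x1-x0,y1-y0))
    if not obs: return None
    def cost(v):
        return sum(np.abs(soft(p,[xf(b,v[0],v[1],v[2],z) for b in BOX],x0,y0,w,h)-r).sum()/r.sum() for p,r,x0,y0,w,h in obs)/len(obs)
    best=None
    for yw in np.arange(0,np.pi,np.pi/8):
        o=minimize(cost,[xy[0],xy[1],yw],method='Nelder-Mead',options=dict(initial_simplex=np.array([xy[0],xy[1],yw])+np.array([[0,0,0],[.008,0,0],[0,.008,0],[0,0,.2]]),xatol=1e-4,fatol=1e-4,maxfev=90))
        if best is None or o.fun<best.fun: best=o
    yaw=(best.x[2]+np.pi/2)%np.pi-np.pi/2
    return np.r_[best.x[:2],yaw,best.fun,len(obs)]
def tcp():
    s=sense(); return np.array(s["ee_pos"]),R.from_rotvec(s["ee_rot"]),s
def go(x,y,z,jawyaw=None,pitchM=None):
    """print: turn about tool z to align the jaw (tool y) axis with world direction jawyaw (deg), then shift in turned tool axes. tool down assumed"""
    p,r,s=tcp(); M=r.as_matrix()
    cur=np.degrees(np.arctan2(M[1,1],M[0,1]))
    if jawyaw is None: d=0
    else: d=(-(jawyaw-cur)+90)%180-90   # turn about tool z (down) is negative world yaw
    down=R.from_euler('z',0)
    r2=r*R.from_rotvec([0,0,np.radians(d)])
    sh=r2.inv().apply(np.array([x,y,z])-p)
    print("turn z deg %.2f (alt %.2f); then shift %s ; tilt %.2fdeg; q7 %.2f"%(d,d-180*np.sign(d),np.round(sh,4),np.degrees(np.arccos(-M[2,2])),s["qpos"][6]))
E
python3 - <<'E'
from h import *
a,b=snapshot("scene"),snapshot("side")
for xy in [(.397,-.158),(.43,.015),(.547,.029),(.658,.050)]:
    f=fit_box([a,b],xy); print(xy,np.round(f[:2],4),np.degrees(f[2]).round(1),f[3:].round(3))
    for c in (a,b):
        f=fit_box([c],xy); 
        if f is not None: print('   ',np.round(f[:2],4),np.degrees(f[2]).round(1),f[3:].round(3))
p=b["pixels"][90:340,200:450]; cv2.imwrite("pics/c1.png",cv2.resize(p,None,fx=2.4,fy=2.4,interpolation=cv2.INTER_CUBIC))
p=a["pixels"][120:340,200:450]; cv2.imwrite("pics/c2.png",cv2.resize(p,None,fx=2.4,fy=2.4,interpolation=cv2.INTER_CUBIC))
M=R.from_rotvec(sense()["ee_rot"]).as_matrix(); print(M.round(3))
E
```

```text
(0.397, -0.158) [ 0.3952 -0.1561] -82.5 [0.094 2.   ]
    [ 0.3968 -0.1571] -82.7 [0.084 1.   ]
    [ 0.3941 -0.155 ] -82.1 [0.064 1.   ]
(0.43, 0.015) [0.432  0.0165] 79.9 [0.073 2.   ]
    [0.4331 0.0157] 78.6 [0.058 1.   ]
    [0.4313 0.0175] 80.7 [0.056 1.   ]
(0.547, 0.029) [0.5454 0.031 ] 86.5 [0.096 2.   ]
    [0.5467 0.0296] 87.9 [0.048 1.   ]
    [0.545  0.0339] 85.8 [0.096 1.   ]
(0.658, 0.05) [0.6593 0.0518] -86.0 [0.062 2.   ]
    [0.6598 0.0526] -86.0 [0.062 1.   ]
    [0.6589 0.0514] -85.7 [0.054 1.   ]
[[ 0.949  0.315  0.   ]
 [ 0.315 -0.949 -0.   ]
 [ 0.     0.    -1.   ]]
```

View pics/c1.png

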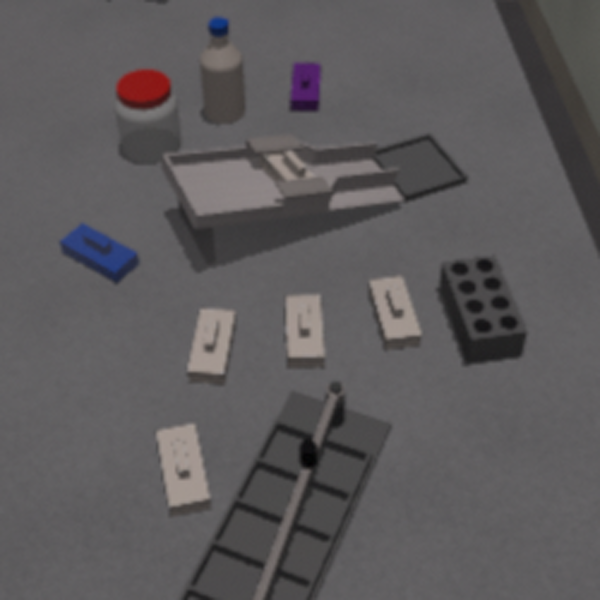

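View pics/c2.png

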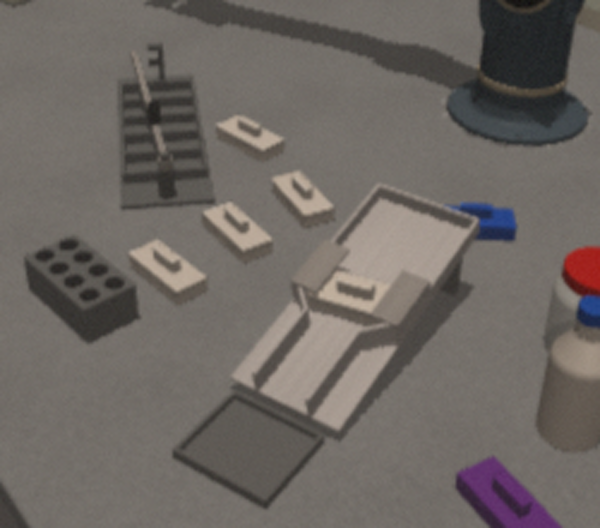

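The side crop shows four upright white boxes with ribs, at crop px (183,465), (212,340), (305,327) and (395,310). Those are the ones to take. The blue box at (98,252) and the purple one at (305,85) stay. I'll swing the bar open first, caging its knob between loosely opened fingers.

```bash
python3 - <<'E'
from h import *
go(.532,-.193,.15,-22.4)
E
```

```text
turn z deg -49.22 (alt 130.78); then shift [0.5354 0.1245 0.0346] ; tilt 0.00deg; q7 -0.08
```

```bash
python3 -m crank '[[[0,0,0],[0,0,-7]],[[0,0,0],[0,0,-7]],[[0,0,0],[0,0,-7]],[[0,0,0],[0,0,-7]],[[0,0,0],[0,0,-7]],[[0,0,0],[0,0,-7]],[[0,0,0],[0,0,-7]],[[0.0445,0.0104,0.003],[0,0,0]],[[0.0446,0.0104,0.003],[0,0,0]],[[0.0446,0.0104,0.003],[0,0,0]]]' 0.2
python3 -m crank '[[[0.0446,0.0104,0.003],[0,0,0]],[[0.0446,0.0104,0.003],[0,0,0]],[[0.0446,0.0104,0.003],[0,0,0]],[[0.0446,0.0104,0.003],[0,0,0]],[[0.0446,0.0104,0.003],[0,0,0]],[[0.0446,0.0104,0.003],[0,0,0]],[[0.0446,0.0104,0.003],[0,0,0]],[[0.0446,0.0104,0.003],[0,0,0]],[[0.0446,0.0104,0.002],[0,0,0]],[[0,0,0],[0,0,0]]]'
python3 - <<'E'
from h import *
go(.532,-.193,.15,-22.4)
w=snapshot("wrist"); cv2.imwrite("pics/w1.png",w["pixels"])
p,r,_=tcp(); print("cam rel tcp",r.inv().apply(np.array(w["xyz"])-p).round(3),w["mtx"][0])
for t in ["bar_knob","bar_tip","bar_pivot","bay_0"]:
    for m in mark_of(w,t)[:5]: print(t,round(m["score"],2),np.round(m["centre"],4))
E
```

```text
time_s: 3.4
ee_pos: [0.2937, -0.528, 0.1755]
ee_rot: [2.615, 1.741, 0.0]
wrist_force: [0.5, -0.2, 0.3]
finger_gap: 0.402
time_s: 4.4
ee_pos: [0.5379, -0.1865, 0.15]
ee_rot: [-2.603, -1.757, -0.008]
wrist_force: [-1.0, -0.8, -0.5]
finger_gap: 0.399
turn z deg 0.45 (alt -179.55); then shift [-0.0082 -0.003  -0.0001] ; tilt 0.30deg; q7 -0.29
cam rel tcp [ 0.087  0.    -0.201] [315.13170313   0.         320.20796711]
bar_knob 0.88 [ 0.5304 -0.196   0.0935]
bar_pivot 0.86 [ 0.5678 -0.103   0.0596]
bay_0 0.96 [ 0.4394 -0.3479  0.0047]
bay_0 0.88 [ 0.5137 -0.2092  0.0027]
bay_0 0.84 [ 0.5386 -0.1586  0.0078]
bay_0 0.8 [ 0.4613 -0.3031  0.0067]
bay_0 0.61 [ 0.4876 -0.2569  0.0094]
```

View pics/w1.png

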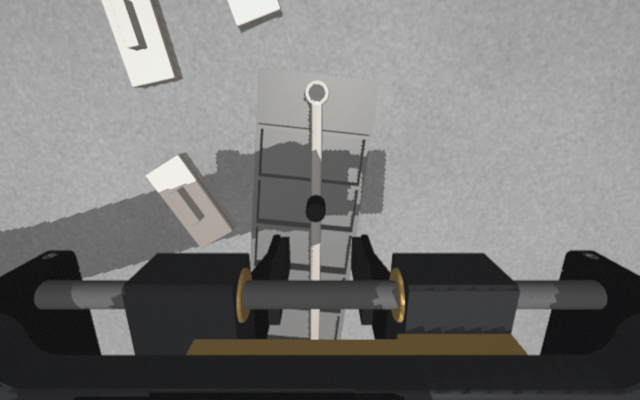

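```bash
python3 - <<'E'
from h import *
w=snapshot("wrist"); p,r,_=tcp()
M=R.from_rotvec(w["orientation"]).as_matrix(); print(M.round(2), r.as_matrix().round(2))
print(proj(w,[p,p+[0,0,-.06],[.5304,-.196,.0935],[.5678,-.103,.063],[.532,-.193,.09]]).round(0))
E
```

```text
[[ 0.92  0.37  0.12]
 [-0.39  0.88  0.28]
 [ 0.   -0.3   0.95]] [[ 0.39  0.92 -0.  ]
 [ 0.92 -0.39 -0.  ]
 [-0.    0.   -1.  ]]
[[320. 228.]
 [320. 201.]
 [317. 203.]
 [315.  80.]
 [317. 198.]]
```

```bash
python3 -m crank '[[[-0.004,-0.0015,0],[0,0,0]],[[-0.005,-0.002,0],[0,0,0]],[[0,0,0.02],[0,0,0]],[[0,0,0.02],[0,0,0]],[[0,0,0.02],[0,0,0]],[[0,0,0.018],[0,0,0]],[[0,0,0],[0,0,0]],[[0,0,0],[0,0,0]],[[0,0,0],[0,0,0]],[[0,0,0],[0,0,0]]]' 0.35
python3 - <<'E'
from h import *
go(.531,-.195,.072,-22.4)
w=snapshot("wrist"); cv2.imwrite("pics/w2.png",w["pixels"])
P=np.array([.5685,-.1035]); p,r,_=tcp(); print(p,np.hypot(*(p[:2]-P)))
# arc waypoints at radius 0.1, tool frame increments, 5 deg per row
Y=np.radians(-27.8)
E
```

```text
time_s: 5.7
ee_pos: [0.528, -0.202, 0.0727]
ee_rot: [2.613, 1.741, 0.002]
wrist_force: [-0.5, 0.4, -0.0]
finger_gap: 0.326
turn z deg -0.23 (alt 179.77); then shift [0.0076 0.0002 0.0007] ; tilt 0.13deg; q7 -0.32
[ 0.52786309 -0.20191128  0.07261911] 0.10647130219907827
```

View pics/w2.png

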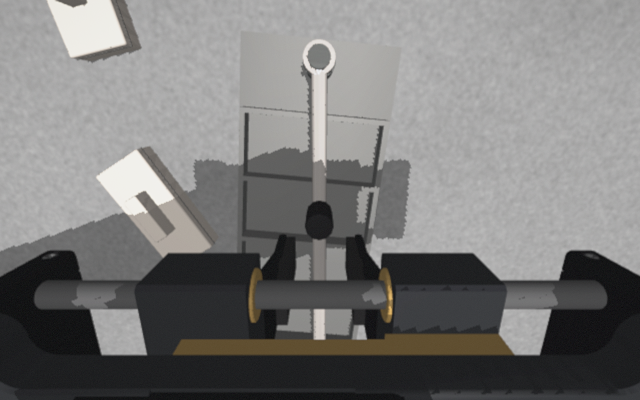

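```bash
python3 -m crank '[[[0.006,0,0],[0,0,0]],[[0.0008,0.0122,0],[0,0,-7]],[[0.0008,0.0122,0],[0,0,-7]],[[0.0008,0.0122,0],[0,0,-7]],[[0.0008,0.0122,0],[0,0,-7]],[[0.0008,0.0122,0],[0,0,-7]],[[0.0008,0.0122,0],[0,0,-7]],[[0.0008,0.0122,0],[0,0,-7]],[[0.0008,0.0122,0],[0,0,-7]],[[0.0008,0.0122,0],[0,0,-7]]]'
python3 - <<'E'
from h import *
p,r,_=tcp(); P=np.array([.5685,-.1035]);d=p[:2]-P; print(p,np.hypot(*d),np.degrees(np.arctan2(d[1],d[0]))+90+27.8)
w=snapshot("side"); cv2.imwrite("pics/s2.png",w["pixels"])
E
```

```text
time_s: 6.75
ee_pos: [0.6336, -0.179, 0.0718]
ee_rot: [1.311, 2.854, 0.0]
wrist_force: [0.4, -0.0, 0.0]
finger_gap: 0.32
[ 0.63356872 -0.17901134  0.0717779 ] 0.09967898870518718 68.5517378294943
```

View pics/s2.png

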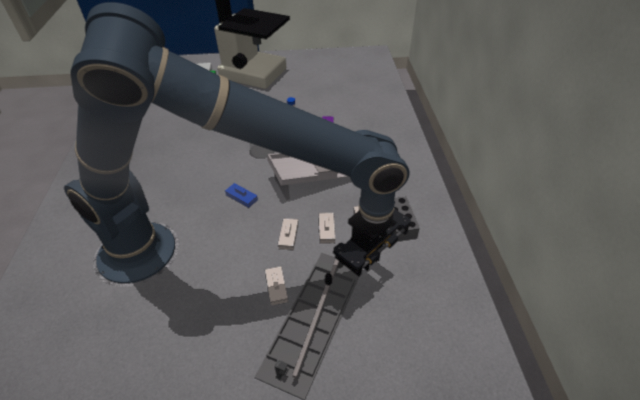

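```bash
python3 - <<'E'
from h import *
w=snapshot("wrist"); cv2.imwrite("pics/w3.png",w["pixels"]); p,r,s=tcp()
print(s["finger_gap"])
# camera-in-tool
t=r.inv().apply(np.array(w["xyz"])-p); Rc=r.inv()*R.from_rotvec(w["orientation"])
p2=np.array([.5279,-.2019,.0726]); r2=R.from_rotvec([2.613,1.741,.002])
w2=dict(w); w2["xyz"]=p2+r2.apply(t); w2["orientation"]=(r2*Rc).as_rotvec()
print(proj(w2,[p2,[.531,-.195,.093],[.531,-.195,.063],[.5685,-.1035,.063],[.5685,-.1035,.068]]).round())
a=snapshot("scene"); cv2.imwrite("pics/a3.png",cv2.resize(a["pixels"][120:280,180:420],None,fx=3,fy=3))
b=snapshot("side")
for c in(a,b,w):
  for t in("bar_knob","bar_tip","bar_pivot"):
    for m in mark_of(c,t)[:2]: print(t,round(m["score"],2),np.round(m["centre"],4))
E
```

```text
0.31915481789053424
[[317. 226.]
 [317. 227.]
 [317. 211.]
 [317.  59.]
 [317.  58.]]
bar_knob 0.67 [ 0.5305 -0.1926  0.0936]
bar_tip 0.54 [ 0.4421 -0.4099  0.0565]
bar_pivot 0.49 [ 0.5712 -0.1016  0.0503]
bar_pivot 0.24 [ 0.4873 -0.2527  0.0035]
bar_knob 0.7 [ 0.7669  0.0345 -0.0031]
bar_knob 0.61 [ 0.5291 -0.196   0.0909]
bar_tip 0.94 [ 0.4384 -0.4078  0.0549]
bar_tip 0.51 [ 0.4284  0.0148 -0.    ]
bar_pivot 0.9 [ 0.5641 -0.1036  0.0557]
bar_pivot 0.74 [ 6.581e-01  4.880e-02 -3.000e-04]
bar_knob 0.7 [ 0.5337 -0.1942  0.0935]
bar_knob 0.41 [ 0.5359 -0.1592  0.0076]
bar_pivot 0.57 [ 0.5674 -0.105   0.0585]
```

View pics/w3.png

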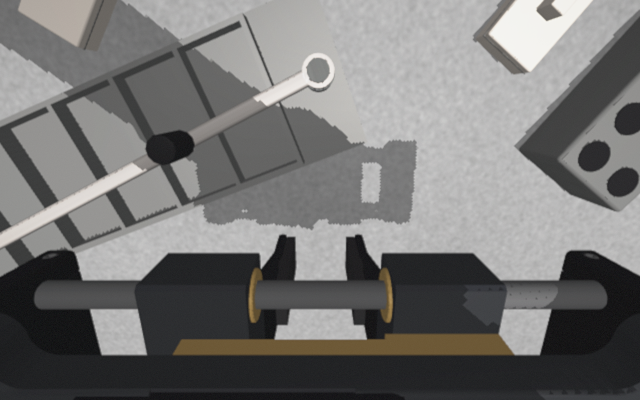

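View pics/a3.png

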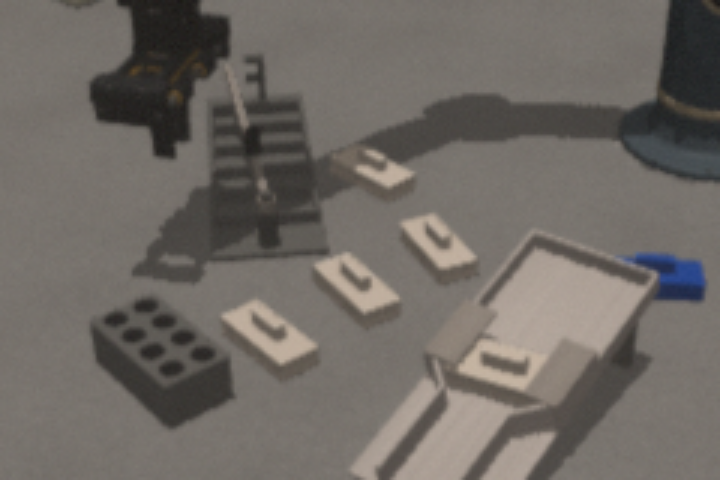

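```bash
python3 - <<'E'
from h import *
p,r,s=tcp(); a=snapshot("scene"); b=snapshot("side"); w=snapshot("wrist")
ax=r.as_matrix()
for c,n in((a,"scene"),(b,"side"),(w,"wrist")):
    im=c["pixels"].copy()
    q=[p, p+ax[:,1]*.014+ax[:,0]*.0095,p+ax[:,1]*.014-ax[:,0]*.0095, p-ax[:,1]*.014+ax[:,0]*.0095,p-ax[:,1]*.014-ax[:,0]*.0095,p-ax[:,2]*.02]
    uv=proj(c,q)
    u0=(uv[0]-40).astype(int)
    S=7
    cr=cv2.resize(im[max(u0[1],0):u0[1]+80,u0[0]:u0[0]+80],None,fx=S,fy=S,interpolation=cv2.INTER_CUBIC)
    for i,(x,y) in enumerate(uv): cv2.circle(cr,(int((x-u0[0]+.5)*S),int((y-u0[1]+.5)*S)),4,[(0,0,255),(0,255,0),(0,255,0),(255,0,0),(255,0,0),(0,255,255)][i],-1)
    cv2.imwrite(f"pics/t_{n}.png",cr)
E
cd pics; python3 -c "
import cv2,numpy as np
cv2.imwrite('t4.png',cv2.resize(np.hstack([cv2.imread(f't_{n}.png') for n in('scene','side')]),(800,400)))"
```

```text
(no output)
```

View pics/t4.png

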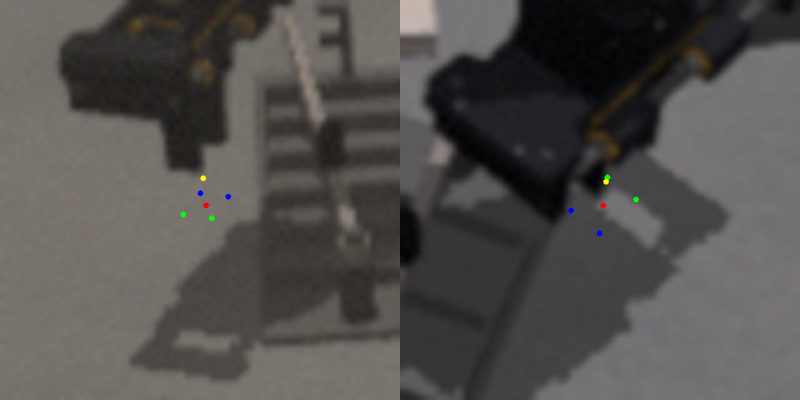

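View pics/t_wrist.png

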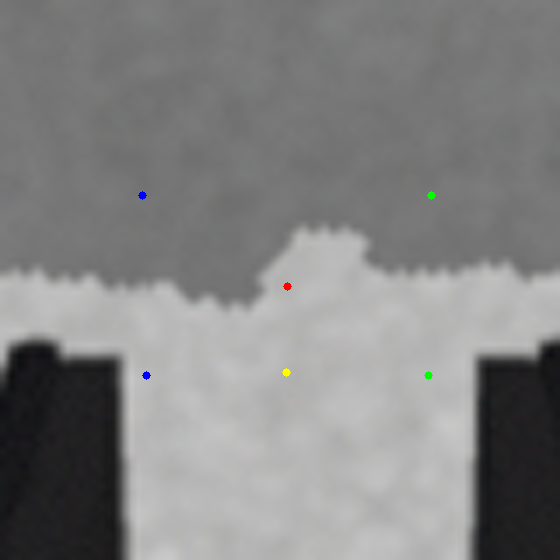

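All three views show the real fingertips about 30 mm short of the reported TCP, so the fingers passed over the knob, which is at px (170,147) in w3 and unmoved. I'll measure the offset by touching free bench here.

```bash
python3 -m crank '[[[0,0,0.012],[0,0,0]],[[0,0,0.012],[0,0,0]],[[0,0,0.012],[0,0,0]],[[0,0,0.012],[0,0,0]],[[0,0,0.008],[0,0,0]],[[0,0,0],[0,0,0]],[[0,0,0],[0,0,0]],[[0,0,0],[0,0,0]],[[0,0,0],[0,0,0]],[[0,0,0],[0,0,0]]]' 
python3 - <<'E'
from h import *
s=sense(); print(s["ee_pos"],s["wrist_force"])
a=snapshot("scene"); cv2.imwrite("pics/a4.png",cv2.resize(a["pixels"][120:220,180:320],None,fx=5,fy=5,interpolation=cv2.INTER_CUBIC))
E
```

```text
time_s: 8.55
ee_pos: [0.6332, -0.1796, 0.0161]
ee_rot: [1.318, 2.851, 0.0]
wrist_force: [0.1, 0.4, 0.7]
finger_gap: 0.326
[ 0.63318256 -0.17956733  0.01613778] [0.06653571 0.39660539 0.65756435]
```

View pics/a4.png

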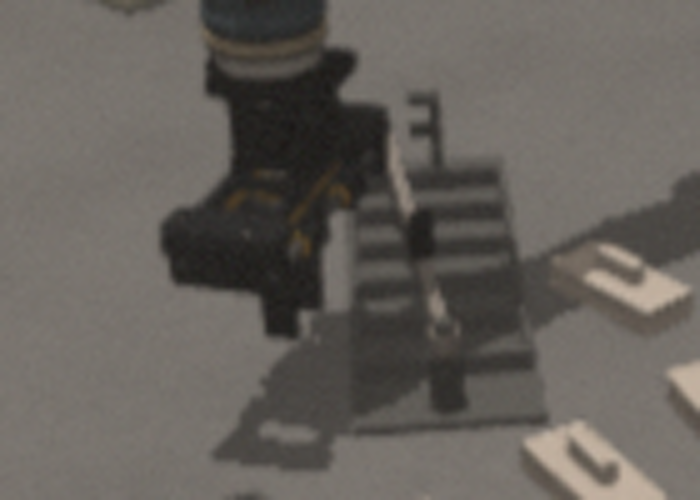

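```bash
python3 -m crank '[[[0,0,0.003],[0,0,0]],[[0,0,0.003],[0,0,0]],[[0,0,0.002],[0,0,0]],[[0,0,0.002],[0,0,0]],[[0,0,0],[0,0,0]],[[0,0,0],[0,0,0]],[[0,0,0],[0,0,0]],[[0,0,0],[0,0,0]],[[0,0,0],[0,0,0]],[[0,0,0],[0,0,0]]]' 
python3 - <<'E'
from h import *
s=sense(); print(s["ee_pos"],s["wrist_force"],s["joint_efforts"])
E
```

```text
time_s: 9.6
ee_pos: [0.6329, -0.1795, 0.0056]
ee_rot: [1.318, 2.851, -0.0]
wrist_force: [0.0, -0.4, 0.1]
finger_gap: 0.322
[ 0.63285849 -0.17945964  0.00563562] [ 0.0434705  -0.37804557  0.06966371] [-3.43804189e-03 -5.35518765e+01 -8.93940032e+00 -1.77359086e+01
 -2.79615313e-02  7.01646111e-02 -7.70039520e-06]
```

```bash
python3 -m crank '[[[0,0,0.003],[0,0,0]],[[0,0,0.003],[0,0,0]],[[0,0,0.002],[0,0,0]],[[0,0,0.002],[0,0,0]],[[0,0,0],[0,0,0]],[[0,0,0],[0,0,0]],[[0,0,0],[0,0,0]],[[0,0,0],[0,0,0]],[[0,0,0],[0,0,0]],[[0,0,0],[0,0,0]]]' 
python3 - <<'E'
from h import *
s=sense(); print(s["ee_pos"],s["wrist_force"])
w=snapshot("wrist"); cv2.imwrite("pics/w5.png",w["pixels"])
E
```

```text
time_s: 10.6
ee_pos: [0.6329, -0.1795, -0.0043]
ee_rot: [1.318, 2.851, -0.0]
wrist_force: [-0.1, -0.3, 0.2]
finger_gap: 0.323
[ 0.63289417 -0.17946662 -0.00434148] [-0.13877338 -0.29102116  0.21002112]
```

View pics/w5.png

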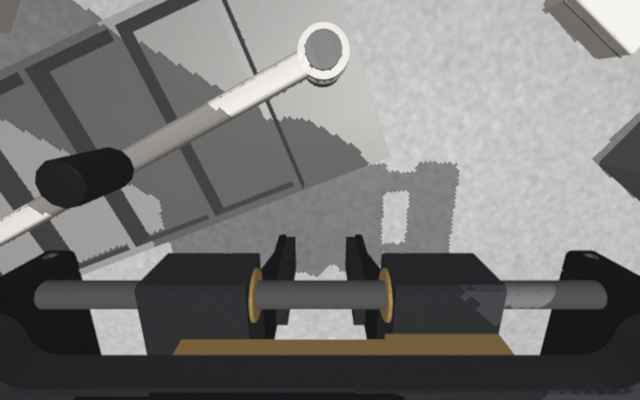

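```bash
python3 -m crank '[[[0,0,0.003],[0,0,0]],[[0,0,0.003],[0,0,0]],[[0,0,0.002],[0,0,0]],[[0,0,0.002],[0,0,0]],[[0,0,0],[0,0,0]],[[0,0,0],[0,0,0]],[[0,0,0],[0,0,0]],[[0,0,0],[0,0,0]],[[0,0,0],[0,0,0]],[[0,0,0],[0,0,0]]]' 
python3 - <<'E'
from h import *
s=sense(); print(s["ee_pos"],s["wrist_force"])
a=snapshot("scene"); cv2.imwrite("pics/a6.png",cv2.resize(a["pixels"][120:220,180:320],None,fx=5,fy=5,interpolation=cv2.INTER_CUBIC))
E
```

```text
time_s: 11.65
ee_pos: [0.6329, -0.1795, -0.0144]
ee_rot: [1.318, 2.851, -0.0]
wrist_force: [0.5, 0.6, -0.5]
finger_gap: 0.325
[ 0.63287076 -0.17945487 -0.01436618] [ 0.49316033  0.59625989 -0.45340731]
```

View pics/a6.png

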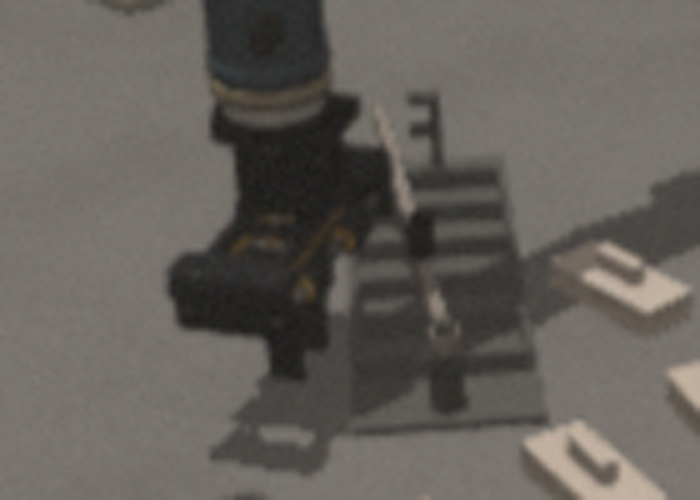

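```bash
python3 -m crank '[[[0,0,0.002],[0,0,0]],[[0,0,0.002],[0,0,0]],[[0,0,0.002],[0,0,0]],[[0,0,0],[0,0,0]],[[0,0,0],[0,0,0]],[[0,0,0],[0,0,0]],[[0,0,0],[0,0,0]],[[0,0,0],[0,0,0]],[[0,0,0],[0,0,0]],[[0,0,0],[0,0,0]]]' 
python3 -m crank '[[[0,0,0.002],[0,0,0]],[[0,0,0.001],[0,0,0]],[[0,0,0.001],[0,0,0]],[[0,0,0],[0,0,0]],[[0,0,0],[0,0,0]],[[0,0,0],[0,0,0]],[[0,0,0],[0,0,0]],[[0,0,0],[0,0,0]],[[0,0,0],[0,0,0]],[[0,0,0],[0,0,0]]]' 
```

```text
time_s: 12.7
ee_pos: [0.6328, -0.1794, -0.0204]
ee_rot: [1.318, 2.852, -0.0]
wrist_force: [0.0, -0.1, 0.4]
finger_gap: 0.326
time_s: 13.7
ee_pos: [0.6328, -0.1795, -0.0244]
ee_rot: [1.318, 2.852, -0.0]
wrist_force: [-0.7, 0.3, 0.2]
finger_gap: 0.326
```

```bash
python3 - <<'E'
from h import *
print(pinch_z if not callable(pinch_z) else pinch_z())
b=snapshot("side");w=snapshot("wrist"); cv2.imwrite("pics/w7.png",w["pixels"])
E
python3 -m crank '[[[0,0,0.002],[0,0,0]],[[0,0,0.001],[0,0,0]],[[0,0,0.001],[0,0,0]],[[0,0,0],[0,0,0]],[[0,0,0],[0,0,0]],[[0,0,0],[0,0,0]],[[0,0,0],[0,0,0]],[[0,0,0],[0,0,0]],[[0,0,0],[0,0,0]],[[0,0,0],[0,0,0]]]' 
```

```text
0.0187
time_s: 14.8
ee_pos: [0.6328, -0.1795, -0.0284]
ee_rot: [1.318, 2.852, -0.0]
wrist_force: [-0.8, 0.1, 0.0]
finger_gap: 0.325
```

View pics/w7.png

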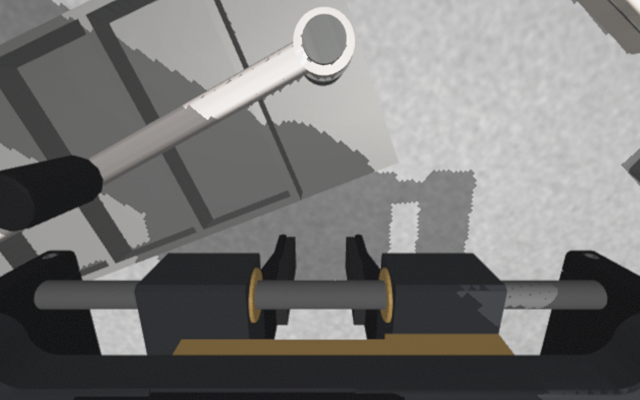

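```bash
python3 -m crank '[[[0,0,0.001],[0,0,0]],[[0,0,0.001],[0,0,0]],[[0,0,0.001],[0,0,0]],[[0,0,0.001],[0,0,0]],[[0,0,0],[0,0,0]],[[0,0,0],[0,0,0]],[[0,0,0],[0,0,0]],[[0,0,0],[0,0,0]],[[0,0,0],[0,0,0]],[[0,0,0],[0,0,0]]]' 
python3 - <<'E'
from h import *
a=snapshot("scene"); cv2.imwrite("pics/a8.png",cv2.resize(a["pixels"][150:220,200:290],None,fx=7,fy=7,interpolation=cv2.INTER_CUBIC))
E
```

```text
time_s: 15.8
ee_pos: [0.6329, -0.1795, -0.0324]
ee_rot: [1.318, 2.851, -0.0]
wrist_force: [-0.1, -0.1, 0.1]
finger_gap: 0.324
```

View pics/a8.png

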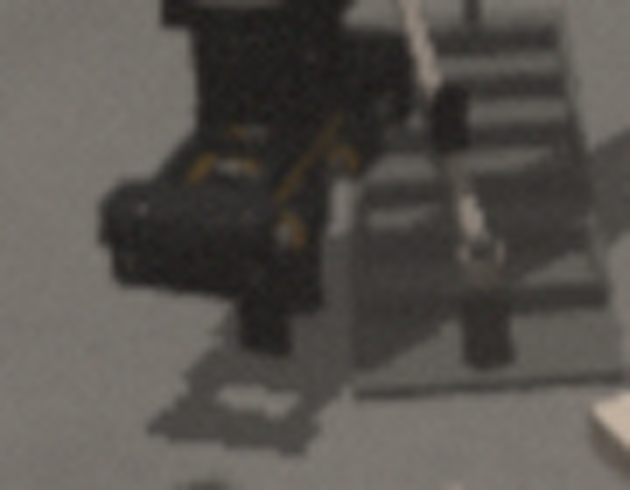

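```bash
python3 -m crank '[[[0,0,0.001],[0,0,0]],[[0,0,0.001],[0,0,0]],[[0,0,0.001],[0,0,0]],[[0,0,0.001],[0,0,0]],[[0,0,0],[0,0,0]],[[0,0,0],[0,0,0]],[[0,0,0],[0,0,0]],[[0,0,0],[0,0,0]],[[0,0,0],[0,0,0]],[[0,0,0],[0,0,0]]]' 
```

```text
time_s: 16.85
ee_pos: [0.6329, -0.1795, -0.0364]
ee_rot: [1.318, 2.852, -0.0]
wrist_force: [-0.2, 0.2, 0.8]
finger_gap: 0.325
```

```bash
python3 -m crank '[[[0,0,0.001],[0,0,0]],[[0,0,0.001],[0,0,0]],[[0,0,0.001],[0,0,0]],[[0,0,0.001],[0,0,0]],[[0,0,0],[0,0,0]],[[0,0,0],[0,0,0]],[[0,0,0],[0,0,0]],[[0,0,0],[0,0,0]],[[0,0,0],[0,0,0]],[[0,0,0],[0,0,0]]]' 
python3 - <<'E'
from h import *
a=snapshot("scene"); cv2.imwrite("pics/a9.png",cv2.resize(a["pixels"][150:220,200:290],None,fx=7,fy=7,interpolation=cv2.INTER_CUBIC))
w=snapshot("wrist"); cv2.imwrite("pics/w9.png",w["pixels"])
E
```

```text
time_s: 17.85
ee_pos: [0.633, -0.1795, -0.0376]
ee_rot: [1.318, 2.851, -0.002]
wrist_force: [-5.9, 0.2, 16.4]
finger_gap: 0.326
```

View pics/a9.png

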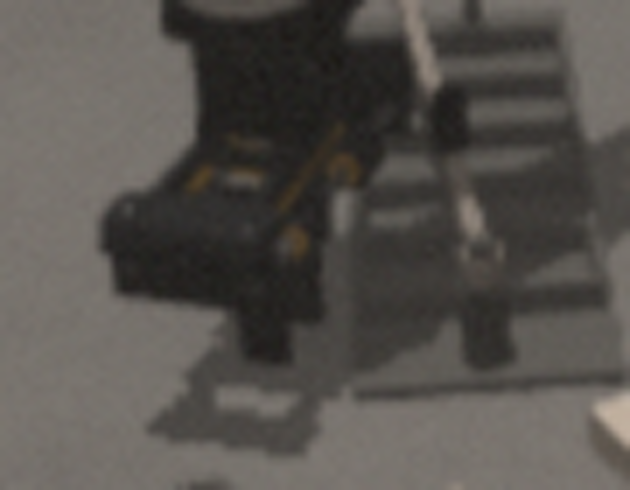

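View pics/w9.png

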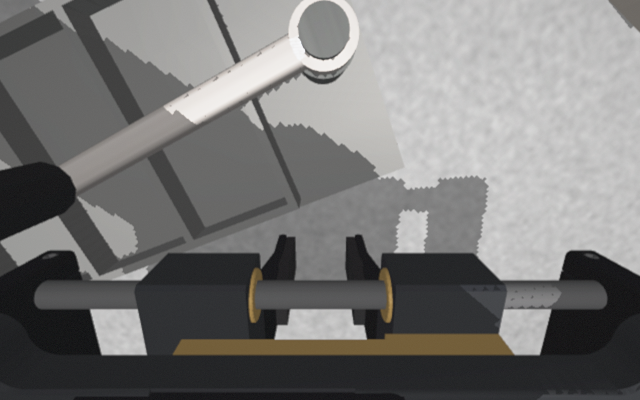

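Contact came at a reported z of about -0.037, so the real fingertips sit 37 mm behind the reported TCP (tip z = ee z + 0.037). The body is therefore only about 33 mm above the tips. I'll allow for that and go back to the knob.

```bash
python3 -m crank '[[[0,0,-0.03],[0,0,0]],[[0,0,-0.045],[0,0,0]],[[0,0,-0.045],[0,0,0]],[[0,0,0],[0,0,8]],[[0,0,0],[0,0,8]],[[0,0,0],[0,0,8]],[[0,0,0],[0,0,8]],[[0,0,0],[0,0,8]],[[0,0,0],[0,0,8]],[[0,0,0],[0,0,8]]]' 
python3 - <<'E'
from h import *
go(.531,-.195,.035,-22.4)
a=snapshot("side"); cv2.imwrite("pics/b10.png",a["pixels"])
for n in("scene","side"):
  c=snapshot(n); p,r,_=tcp(); u=proj(c,[p])[0].astype(int); x0,y0=u[0]-55,u[1]-75
  cv2.imwrite(f"pics/{n}10.png",cv2.resize(c["pixels"][max(0,y0):y0+110,max(0,x0):x0+110],(600,600),interpolation=cv2.INTER_CUBIC))
E
```

```text
time_s: 18.95
ee_pos: [0.6327, -0.1793, 0.0794]
ee_rot: [-2.508, -1.892, 0.0]
wrist_force: [1.3, -0.3, -1.3]
finger_gap: 0.326
turn z deg 6.46 (alt -173.54); then shift [-0.0533 -0.088   0.0445] ; tilt 0.01deg; q7 -0.29
```

View pics/scene10.png

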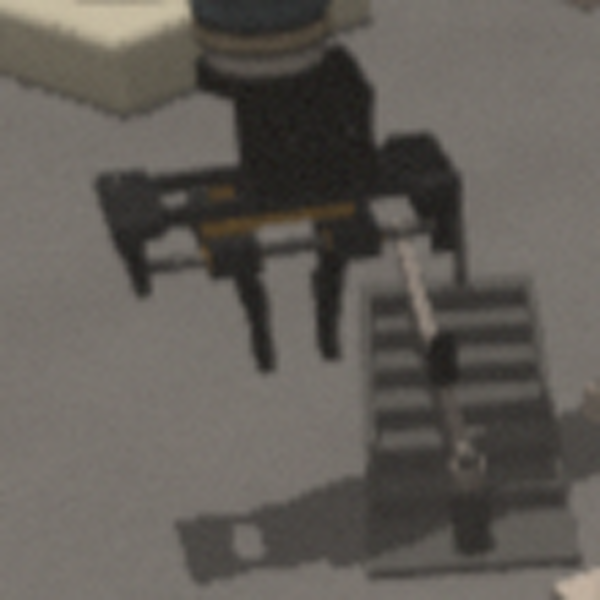

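View pics/side10.png

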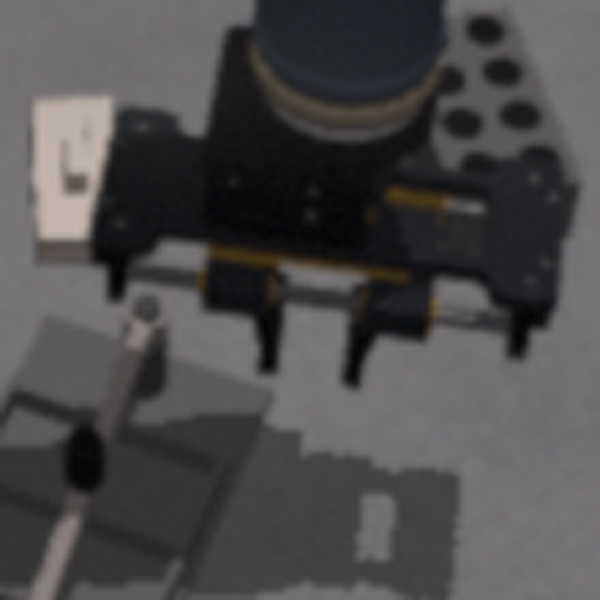

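```bash
python3 - <<'E'
from h import *
p,r,_=tcp()
for n in("scene","side","wrist"):
  c=snapshot(n)
  for h in(0,.01,.02,.03,.037,.045): print(n,h,((proj(c,[p+[0,0,h]])[0]-proj(c,[p])[0])*(600/110 if n!="wrist" else 1)).round(1))
E
```

```text
scene 0 [0. 0.]
scene 0.01 [ -1.5 -15. ]
scene 0.02 [ -3.1 -30.1]
scene 0.03 [ -4.7 -45.4]
scene 0.037 [ -5.8 -56.1]
scene 0.045 [ -7.1 -68.5]
side 0 [0. 0.]
side 0.01 [  1.5 -12.8]
side 0.02 [  2.9 -25.8]
side 0.03 [  4.4 -39. ]
side 0.037 [  5.5 -48.3]
side 0.045 [  6.7 -59. ]
wrist 0 [0. 0.]
wrist 0.01 [-0.   5.9]
wrist 0.02 [-0.1 12.3]
wrist 0.03 [-0.1 19.4]
wrist 0.037 [-0.1 24.8]
wrist 0.045 [-0.2 31.5]
```

```bash
python3 -m crank '[[[0,0,-0.01],[0,0,6.5]],[[-0.0133,-0.022,0],[0,0,0]],[[-0.0133,-0.022,0],[0,0,0]],[[-0.0133,-0.022,0],[0,0,0]],[[-0.0133,-0.022,0],[0,0,0]],[[0,0,0],[0,0,0]],[[0,0,0],[0,0,0]],[[0,0,0],[0,0,0]],[[0,0,0],[0,0,0]],[[0,0,0],[0,0,0]]]' 
python3 - <<'E'
from h import *
go(.531,-.195,.035,-22.4)
w=snapshot("wrist"); cv2.imwrite("pics/w11.png",w["pixels"])
E
```

```text
time_s: 20.25
ee_pos: [0.532, -0.1952, 0.0895]
ee_rot: [2.605, 1.755, 0.001]
wrist_force: [0.1, 0.2, 0.1]
finger_gap: 0.325
turn z deg 0.34 (alt -179.66); then shift [-0.0002 -0.0011  0.0545] ; tilt 0.03deg; q7 -0.31
```

View pics/w11.png

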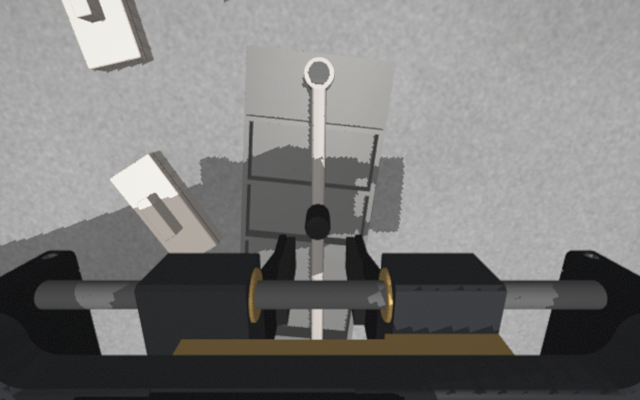

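```bash
python3 -m crank '[[[0,0,0.018],[0,0,0]],[[0,0,0.018],[0,0,0]],[[0,0,0.016],[0,0,0]],[[0,0,0],[0,0,0]],[[0,0,0],[0,0,0]],[[0.0008,0.0122,0],[0,0,-7]],[[0.0008,0.0122,0],[0,0,-7]],[[0,0,0],[0,0,0]],[[0,0,0],[0,0,0]],[[0,0,0],[0,0,0]]]' 
python3 - <<'E'
from h import *
w=snapshot("wrist"); cv2.imwrite("pics/w12.png",w["pixels"])
E
```

```text
time_s: 21.3
ee_pos: [0.5545, -0.2019, 0.038]
ee_rot: [2.375, 2.056, -0.0]
wrist_force: [0.3, 0.8, -0.4]
finger_gap: 0.326
```

View pics/w12.png

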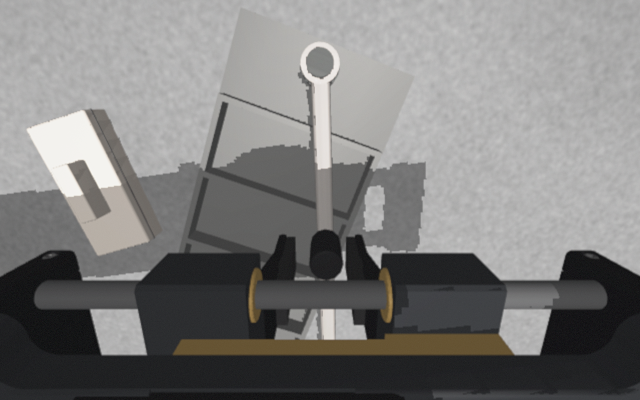

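```bash
python3 -m crank '[[[0.0008,0.0122,0],[0,0,-7]],[[0.0008,0.0122,0],[0,0,-7]],[[0.0008,0.0122,0],[0,0,-7]],[[0.0008,0.0122,0],[0,0,-7]],[[0.0008,0.0122,0],[0,0,-7]],[[0.0008,0.0122,0],[0,0,-7]],[[0.0008,0.0122,0],[0,0,-7]],[[0.0008,0.0122,0],[0,0,-7]],[[0.0005,0.01,0],[0,0,-6]],[[0,0,0],[0,0,0]]]' 
python3 - <<'E'
from h import *
w=snapshot("wrist"); cv2.imwrite("pics/w13.png",w["pixels"])
p,r,_=tcp(); P=np.array([.5685,-.1035]);d=p[:2]-P; print(p,np.hypot(*d),np.degrees(np.arctan2(d[1],d[0]))+90+27.8)
E
```

```text
time_s: 22.35
ee_pos: [0.6498, -0.1601, 0.0376]
ee_rot: [-0.973, -2.987, -0.002]
wrist_force: [-0.5, -0.1, -0.3]
finger_gap: 0.325
[ 0.64930094 -0.16104209  0.03753459] 0.09919618597612519 82.34357156254737
```

View pics/w13.png

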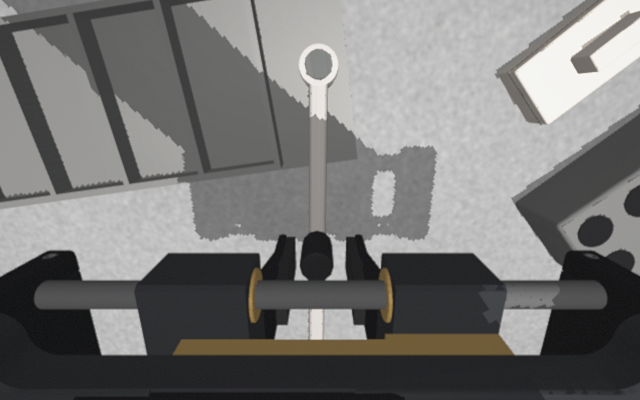

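The bar is open to about 1.4 rad, with the knob at (316,255) between the fingers. Next I'll rise and move over the chute.

```bash
python3 -m crank '[[[0,0,-0.04],[0,0,0]],[[0,0,-0.05],[0,0,0]],[[0,0,-0.05],[0,0,0]],[[0,0,0],[0,0,8]],[[0,0,0],[0,0,8]],[[0,0,0],[0,0,8]],[[0,0,0],[0,0,8]],[[0,0,0],[0,0,0]],[[0,0,0],[0,0,0]],[[0,0,0],[0,0,0]]]' 0
python3 - <<'E'
from h import *
a,b=snapshot("scene"),snapshot("side")
for c in(a,b):
  for t in ("jam_point","free_point","lips_end","chute","box_jam"):
    for m in mark_of(c,t)[:2]: print(t,round(m["score"],2),np.round(m["centre"],4))
for xy in [(.397,-.158),(.43,.015),(.547,.029),(.658,.050)]:
    f=fit_box([a,b],xy); print(xy,None if f is None else (np.round(f[:2],4),np.degrees(f[2]).round(1),f[3:].round(3)))
go(.49,.245,.16,22.3)
E
```

```text
time_s: 23.4
ee_pos: [0.6492, -0.1619, 0.1776]
ee_rot: [1.758, 2.603, -0.0]
wrist_force: [0.2, -0.8, 0.8]
finger_gap: 0.501
jam_point 0.58 [0.539  0.2651 0.0492]
jam_point 0.51 [ 0.4619  0.4989 -0.0015]
free_point 0.83 [0.4668 0.2348 0.0729]
free_point 0.27 [0.4325 0.0182 0.0053]
lips_end 0.84 [0.5088 0.2557 0.0592]
lips_end 0.51 [0.4685 0.2373 0.0716]
chute 0.78 [0.5617 0.2732 0.0016]
box_jam 0.88 [0.5505 0.2648 0.0498]
jam_point 0.89 [0.5446 0.2673 0.0465]
jam_point 0.54 [0.6581 0.0472 0.0015]
free_point 0.74 [0.4648 0.237  0.0667]
lips_end 0.96 [0.5056 0.2508 0.0619]
chute 0.57 [0.5621 0.2753 0.0015]
box_jam 0.61 [0.545  0.268  0.0475]
(0.397, -0.158) (array([ 0.3958, -0.1558]), np.float64(-83.5), array([0.126, 2.   ]))
(0.43, 0.015) (array([0.4319, 0.0172]), np.float64(79.9), array([0.083, 2.   ]))
(0.547, 0.029) (array([0.545 , 0.0312]), np.float64(86.7), array([0.06, 2.  ]))
(0.658, 0.05) (array([0.6801, 0.1228]), np.float64(59.3), array([0.998, 2.   ]))
turn z deg -0.42 (alt 179.58); then shift [0.4368 0.0068 0.0175] ; tilt 0.01deg; q7 0.29
```

```bash
python3 -m crank '[[[0.0485,0.0008,0.002],[0,0,0]],[[0.0485,0.0008,0.002],[0,0,0]],[[0.0485,0.0008,0.002],[0,0,0]],[[0.0485,0.0008,0.002],[0,0,0]],[[0.0485,0.0008,0.002],[0,0,0]],[[0.0485,0.0008,0.002],[0,0,0]],[[0.0485,0.0008,0.002],[0,0,0]],[[0.0485,0.0008,0.002],[0,0,0]],[[0.0485,0.0008,0.002],[0,0,0]],[[0,0,0],[0,0,0]]]'
python3 - <<'E'
from h import *
w=snapshot("wrist"); cv2.imwrite("pics/w14.png",w["pixels"])
for t in ("jam_point","free_point","lips_end","chute","box_jam"):
    for m in mark_of(w,t)[:1]: print(t,round(m["score"],2),np.round(m["centre"],4))
b=snapshot("side")
f=fit_box([b],(.658,.05)); print(f)
E
```

```text
time_s: 25.4
ee_pos: [0.4891, 0.2544, 0.1605]
ee_rot: [-1.741, -2.612, -0.006]
wrist_force: [-0.6, -0.3, 0.7]
finger_gap: 0.501
jam_point 0.68 [0.5078 0.2545 0.0536]
free_point 0.86 [0.4669 0.2346 0.0667]
lips_end 0.87 [0.5086 0.2533 0.0544]
box_jam 0.92 [0.548  0.2672 0.0455]
[ 0.65889365  0.05178883 -1.48927168  0.05316293  1.        ]
```

View pics/w14.png

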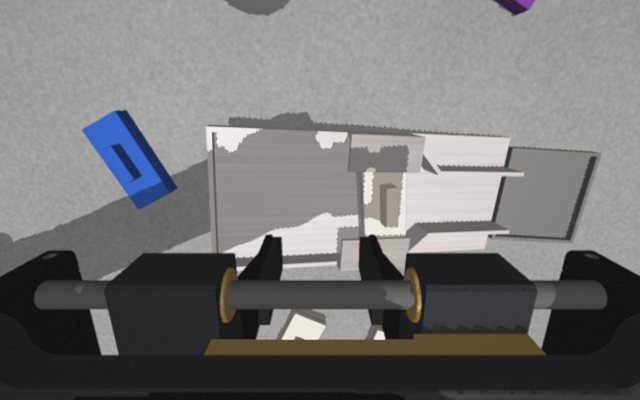

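```bash
cat >> h.py <<'E'
CY=np.radians(21.9); CO=np.array([.562,.2742,0.])
cx=np.array([np.cos(CY),np.sin(CY),0]); cy=np.array([-np.sin(CY),np.cos(CY),0]); ez=np.array([0,0,1.])
sx=cx*np.cos(.22)-ez*np.sin(.22)  # downhill along slope
sn=cx*np.sin(.22)+ez*np.cos(.22)  # slope normal
def F(u): return CO+ez*.045-sx*u
def jam(pts,u,yaw=0,dy=0):
    r=R.from_euler('z',yaw).apply(pts); bx=r  # box x along chute y
    return np.array([F(u)+cy*(q[0]+dy)-sx*q[1]+sn*q[2] for q in bx])
def aim(T,Mt):
    p,r,s=tcp(); rel=r.inv()*R.from_matrix(Mt)
    sh=r.inv().apply(T-p); print("shift now-axes",sh.round(4),"turn deg",np.degrees(rel.as_rotvec()).round(2))
E
python3 - <<'E'
from h import *
S=4
tiles=[]
for n,c0 in(("wrist",(340,150)),("side",(290,125)),("scene",(310,200))):
    w=snapshot(n); im=w["pixels"][c0[1]:c0[1]+100,c0[0]:c0[0]+90]; im=cv2.resize(im,None,fx=S,fy=S,interpolation=cv2.INTER_CUBIC)
    def dr(pts,col):
        uv=((proj(w,pts)-c0+.5)*S).astype(int); cv2.polylines(im,[uv],True,col,1)
    for z,B in((.022,(.1,.044)),(.039,(.04,.012))):
        q=np.array([[B[0]/2,B[1]/2,z],[-B[0]/2,B[1]/2,z],[-B[0]/2,-B[1]/2,z],[B[0]/2,-B[1]/2,z]]); dr(jam(q,.0155),(0,0,255))
    # chute channel edges at floor
    dr([F(.175)+cy*.062,F(.06)+cy*.062,F(.06)-cy*.062,F(.175)-cy*.062],(0,255,0))
    # lip slot
    dr([F(.06)+cy*.033+sn*.031,F(-.01)+cy*.033+sn*.031,F(-.01)-cy*.033+sn*.031,F(.06)-cy*.033+sn*.031],(255,0,0))
    tiles.append(im)
o=np.hstack(tiles); print(o.shape); cv2.imwrite("pics/j.png",cv2.resize(o,(800,int(o.shape[0]*800/o.shape[1]))))
E
```

```text
(400, 1080, 3)
```

View pics/j.png

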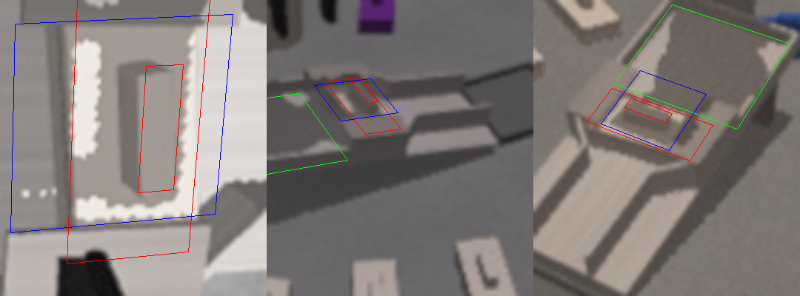

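```bash
python3 - <<'E'
from h import *
Mt=np.c_[cy,sx,-sn]
T=F(.017)+sn*(-.012+.09); print(T); aim(T,Mt)
p,r,s=tcp(); print("in target axes",R.from_matrix(Mt).inv().apply(T-p).round(4))
E
```

```text
[0.5624005 0.274361  0.1248299]
shift now-axes [0.0016 0.0745 0.0347] turn deg [12.6 -0.  -0.1]
in target axes [0.0014 0.0802 0.0176]
```

```bash
python3 -m crank '[[[0,0,0],[6.3,0,0]],[[0,0,0],[6.3,0,0]],[[0.0014,0.04,0.009],[0,0,0]],[[0,0.04,0.0086],[0,0,0]],[[0,0,0],[0,0,0]],[[0,0,0.02],[0,0,0]],[[0,0,0.02],[0,0,0]],[[0,0,0],[0,0,0]],[[0,0,0],[0,0,0]],[[0,0,0],[0,0,0]]]'
python3 - <<'E'
from h import *
Mt=np.c_[cy,sx,-sn]
aim(F(.017)+sn*(-.011),Mt)
w=snapshot("wrist"); cv2.imwrite("pics/w15.png",w["pixels"])
for t in ("box_jam",):
    for m in mark_of(w,t)[:1]: print(t,round(m["score"],2),np.round(m["centre"],4))
E
```

```text
time_s: 26.95
ee_pos: [0.5545, 0.2721, 0.0874]
ee_rot: [-1.685, -2.491, 0.272]
wrist_force: [-0.0, 0.5, -0.2]
finger_gap: 0.5
shift now-axes [-0.0009 -0.0003  0.0507] turn deg [ 0.14 -0.02 -0.03]
box_jam 0.94 [0.545  0.2652 0.0464]
```

View pics/w15.png

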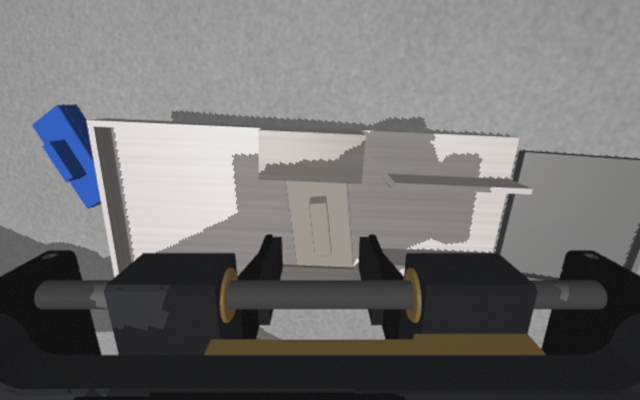

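The rib shows at (320,226), centred between the fingers. Descending to grip it.

```bash
python3 -m crank '[[[0,0,0.015],[0,0,0]],[[0,0,0.015],[0,0,0]],[[0,0,0.01],[0,0,0]],[[0,0,0.006],[0,0,0]],[[0,0,0.004],[0,0,0]],[[0,0,0],[0,0,0]],[[0,0,0],[0,0,0]],[[0,0,0],[0,0,0]],[[0,0,0],[0,0,0]],[[0,0,0],[0,0,0]]]'
python3 -m crank '[[[0,0,0],[0,0,0]],[[0,0,0],[0,0,0]],[[0,0,0],[0,0,0]],[[0,0,0],[0,0,0]],[[0,0,0],[0,0,0]],[[0,0,0],[0,0,0]],[[0,0,0],[0,0,0]],[[0,0,0],[0,0,0]],[[0,0,0],[0,0,0]],[[0,0,0],[0,0,0]]]' 1
python3 - <<'E'
from h import *
w=snapshot("wrist"); cv2.imwrite("pics/w16.png",w["pixels"])
E
```

```text
time_s: 28.05
ee_pos: [0.5438, 0.2678, 0.0374]
ee_rot: [-1.684, -2.491, 0.274]
wrist_force: [-0.4, -0.5, 0.3]
finger_gap: 0.5
time_s: 29.05
ee_pos: [0.5437, 0.2676, 0.0371]
ee_rot: [-1.684, -2.491, 0.275]
wrist_force: [-0.4, -0.2, -0.8]
finger_gap: 0.132
```

View pics/w16.png

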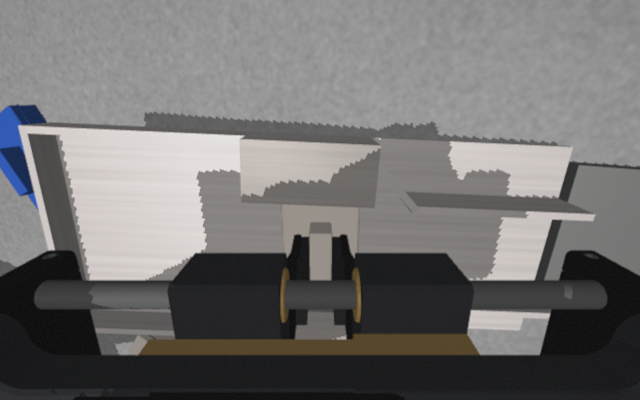

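```bash
python3 -m crank '[[[0,-0.004,0],[0,0,0]],[[0,-0.008,0],[0,0,0]],[[0,-0.012,0],[0,0,0]],[[0,-0.014,0],[0,0,0]],[[0,-0.014,0],[0,0,0]],[[0,-0.014,0],[0,0,0]],[[0,-0.014,0],[0,0,0]],[[0,-0.01,0],[0,0,0]],[[0,-0.005,0],[0,0,0]],[[0,0,0],[0,0,0]]]'
python3 - <<'E'
from h import *
w=snapshot("wrist"); cv2.imwrite("pics/w17.png",w["pixels"])
c=snapshot("side");print([(m["score"],np.round(m["centre"],3)) for m in mark_of(c,"box_jam")[:2]]); cv2.imwrite("pics/s17.png",cv2.resize(c["pixels"][100:250,220:420],None,fx=4,fy=4))
p,_,_=tcp();q=p+sn*.011-CO; print("u",-(q-ez*.045)@sx,"y",q@cy)
E
```

```text
time_s: 30.1
ee_pos: [0.4567, 0.2326, 0.058]
ee_rot: [-1.683, -2.491, 0.276]
wrist_force: [0.6, 0.8, -1.9]
finger_gap: 0.132
[(0.5, array([0.457, 0.232, 0.066]))]
u 0.11202296409189046 y 0.000664084354191268
```

View pics/w17.png

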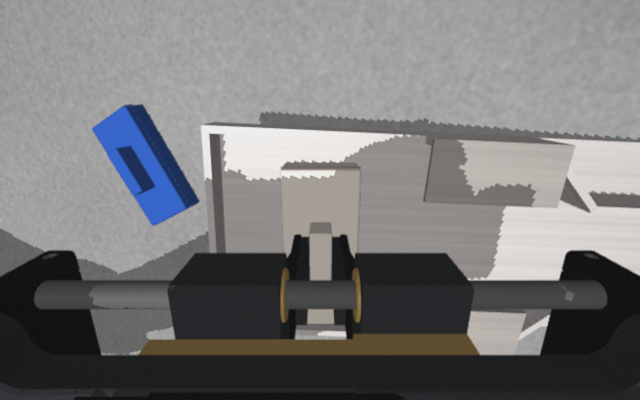

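View pics/s17.png

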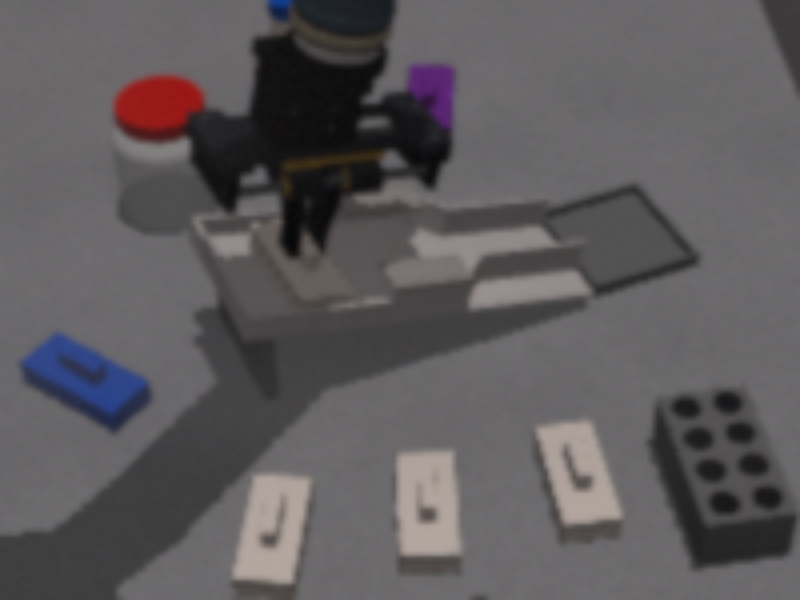

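```bash
cat >> h.py <<'E'
def tp(c,pts):  # project tool-frame points
    p,r,_=tcp(); return proj(c,r.apply(np.atleast_2d(pts))+p)
E
python3 - <<'E'
from h import *
c=snapshot("wrist")
for off in (-.01,-.005,0,.005,.01): print(off,tp(c,[[off+.05,.022,-.033],[off+.05,-.022,-.033],[off+.02,0,-.05]]).round(0).tolist())
E
```

```text
-0.01 [[359.0, 182.0], [278.0, 182.0], [319.0, 245.0]]
-0.005 [[359.0, 173.0], [278.0, 173.0], [319.0, 237.0]]
0 [[359.0, 164.0], [278.0, 164.0], [319.0, 228.0]]
0.005 [[360.0, 155.0], [277.0, 155.0], [319.0, 219.0]]
0.01 [[360.0, 145.0], [277.0, 145.0], [318.0, 209.0]]
```

Box is at u ≈ 0.112, clear of the lips and centred in the grip. Lifting it out, levelling and turning for bay 2.

```bash
python3 -m crank '[[[0,0,-0.01],[0,0,0]],[[0,0,-0.03],[0,0,0]],[[0,0,-0.04],[0,0,0]],[[0,0,-0.04],[0,0,0]],[[0,0,0],[-6.3,0,0]],[[0,0,0],[-6.3,0,0]],[[0,0,0],[0,0,-8]],[[0,0,0],[0,0,-8]],[[0,0,0],[0,0,-8]],[[0,0,0],[0,0,-8]]]'
python3 - <<'E'
from h import *
p,r,s=tcp(); print(s["finger_gap"],r.as_matrix()[:,2].round(3))
go(.4877,-.2548,.12,62.2)
E
```

```text
time_s: 31.3
ee_pos: [0.4821, 0.2431, 0.1757]
ee_rot: [0.965, 2.989, 0.0]
wrist_force: [-0.0, -0.0, -0.6]
finger_gap: 0.134
0.13415867845801108 [ 0.001  0.    -1.   ]
turn z deg -7.99 (alt 172.01); then shift [-0.2372 -0.4378  0.0556] ; tilt 0.04deg; q7 0.07
```

```bash
python3 -m crank '[[[0,0,0],[0,0,-8]],[[-0.01,-0.018,0],[0,0,0]],[[-0.0216,-0.0398,0],[0,0,0]],[[-0.0216,-0.0398,0],[0,0,0]],[[-0.0216,-0.0398,0],[0,0,0]],[[-0.0216,-0.0398,0],[0,0,0]],[[-0.0216,-0.0398,0],[0,0,0]],[[-0.0216,-0.0398,0],[0,0,0]],[[-0.0216,-0.0398,0],[0,0,0]],[[-0.0216,-0.0398,0],[0,0,0]]]'
python3 -m crank '[[[-0.0216,-0.0398,0],[0,0,0]],[[-0.0216,-0.0398,0],[0,0,0]],[[-0.011,-0.0216,0],[0,0,0]],[[0,0,0],[0,0,0]],[[0,0,0],[0,0,0]],[[0,0,0.02],[0,0,0]],[[0,0,0.02],[0,0,0]],[[0,0,0],[0,0,0]],[[0,0,0],[0,0,0]],[[0,0,0],[0,0,0]]]'
cat >> h.py <<'E'
CAR=np.array([.4877,-.2548,0]); KY=np.radians(-27.8)
def car(pts,C=None,Y=None):
    return R.from_euler('z',KY if Y is None else Y).apply(np.atleast_2d(pts))+(CAR if C is None else C)
def bays():  # inner rectangles at wall top
    return [np.array([[a*.054,k*.054+b*.025,.022] for a,b in((1,1),(1,-1),(-1,-1),(-1,1))]) for k in range(-2,3)]
def drawcar(c,im,S=1,o=(0,0),C=None,Y=None,col=(0,0,255)):
    for q in bays()+[np.array([[a*.062,b*.1895,.0] for a,b in((1,1),(1,-1),(-1,-1),(-1,1))])]:
        uv=((proj(c,car(q,C,Y))-o+.5)*S*8).astype(int); cv2.polylines(im,[uv],True,col,1,cv2.LINE_AA,3)
E
python3 - <<'E'
from h import *
go(.4877,-.2548,.08,62.2)
c=snapshot("wrist"); im=c["pixels"].copy(); cv2.imwrite("pics/w18r.png",im); drawcar(c,im); cv2.imwrite("pics/w18.png",im)
print(sense()["finger_gap"])
E
```

```text
time_s: 32.3
ee_pos: [0.4847, -0.1418, 0.1758]
ee_rot: [0.763, 3.046, -0.0]
wrist_force: [1.0, 0.9, -0.4]
finger_gap: 0.131
time_s: 33.3
ee_pos: [0.4858, -0.2541, 0.1362]
ee_rot: [0.761, 3.046, -0.0]
wrist_force: [0.4, -0.1, -1.8]
finger_gap: 0.135
turn z deg -0.24 (alt 179.76); then shift [-0.0019  0.0003  0.0562] ; tilt 0.12deg; q7 1.15
0.13645110430121588
```

View pics/w18.png

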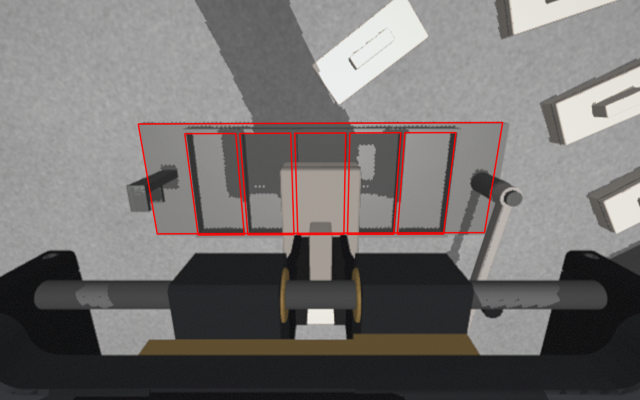

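```bash
python3 - <<'E'
from h import *
c=snapshot("wrist"); o=(125,110); S=4
im=cv2.resize(c["pixels"][110:245,125:325],None,fx=S,fy=S,interpolation=cv2.INTER_CUBIC); drawcar(c,im,S,o); cv2.imwrite("pics/z1.png",im)
o=(325,110)
im=cv2.resize(c["pixels"][110:245,325:525],None,fx=S,fy=S,interpolation=cv2.INTER_CUBIC); drawcar(c,im,S,o); cv2.imwrite("pics/z2.png",im)
E
```

```text
(no output)
```

View pics/z1.png

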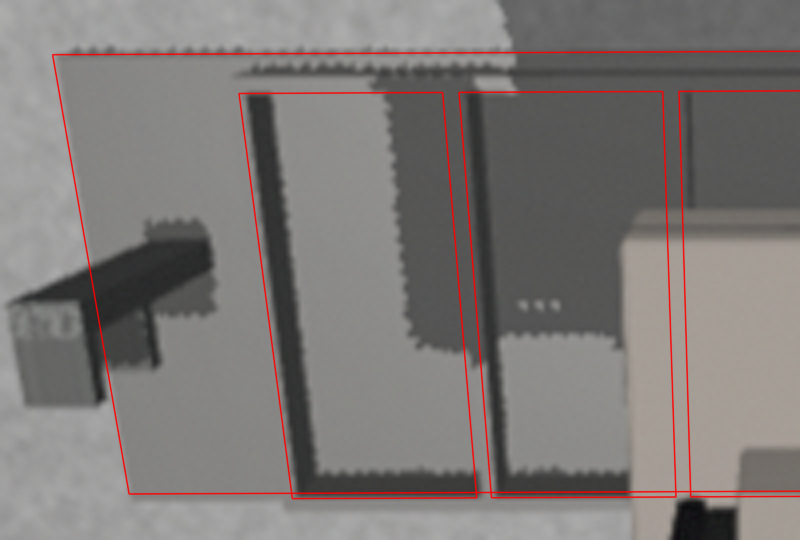

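View pics/z2.png

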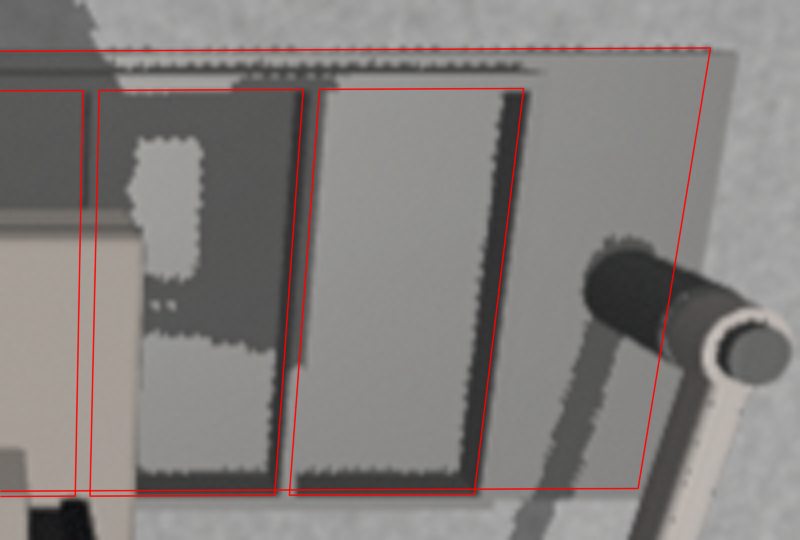

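```bash
python3 -m crank '[[[-0.001,0,0.02],[0,0,0]],[[0,0,0.03],[0,0,0]],[[0,0,0.03],[0,0,0]],[[0,0,0.025],[0,0,0]],[[0,0,0.01],[0,0,0]],[[0,0,0],[0,0,0]],[[0,0,0],[0,0,0]],[[0,0,0],[0,0,0]],[[0,0,0],[0,0,0]],[[0,0,0],[0,0,0]]]'
python3 - <<'E'
from h import *
go(.4877,-.2548,-.005,62.2)
for n in("wrist","side"):
  c=snapshot(n); im=c["pixels"].copy(); cv2.imwrite(f"pics/{n}19.png",im if n=="wrist" else cv2.resize(im[230:400,240:380],None,fx=4,fy=4,interpolation=cv2.INTER_CUBIC))
E
```

```text
time_s: 34.4
ee_pos: [0.486, -0.2556, 0.0207]
ee_rot: [0.763, 3.046, -0.001]
wrist_force: [-0.3, -0.5, -1.6]
finger_gap: 0.134
turn z deg -0.33 (alt 179.67); then shift [-0.0011  0.0015  0.0257] ; tilt 0.09deg; q7 1.02
```

View pics/wrist19.png

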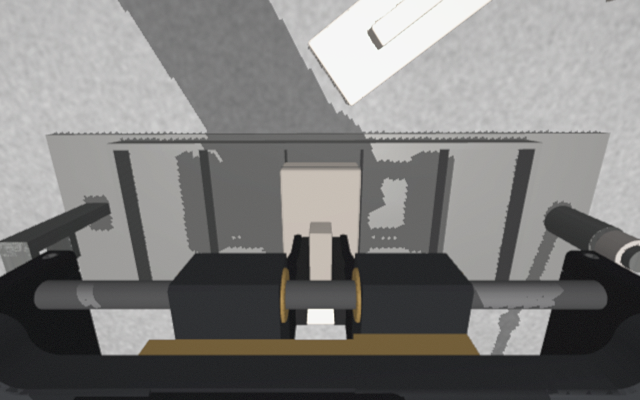

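View pics/side19.png

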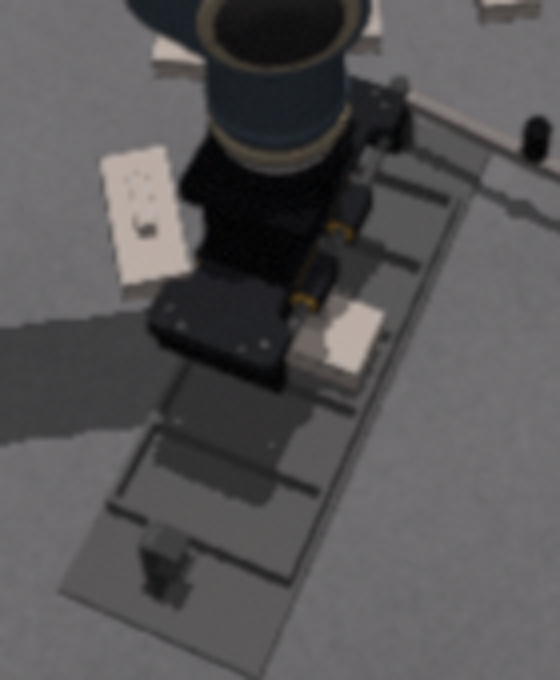

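```bash
python3 -m crank '[[[-0.001,0.0015,0],[0,0,0]],[[0,0,0.006],[0,0,0]],[[0,0,0.006],[0,0,0]],[[0,0,0.006],[0,0,0]],[[0,0,0.004],[0,0,0]],[[0,0,0.002],[0,0,0]],[[0,0,0],[0,0,0]],[[0,0,0],[0,0,0]],[[0,0,0],[0,0,0]],[[0,0,0],[0,0,0]]]'
python3 - <<'E'
from h import *
go(.4877,-.2548,-.005,62.2)
E
```

```text
time_s: 35.5
ee_pos: [0.4873, -0.2545, -0.0038]
ee_rot: [0.763, 3.047, -0.0]
wrist_force: [-0.8, -0.1, -1.8]
finger_gap: 0.132
turn z deg -0.32 (alt 179.68); then shift [-0.0005 -0.0001  0.0012] ; tilt 0.03deg; q7 0.99
```

```bash
python3 -m crank '[[[0,0,0.001],[0,0,0]],[[0,0,0],[0,0,0]],[[0,0,0],[0,0,0]],[[0,0,0],[0,0,0]],[[0,0,0],[0,0,0]],[[0,0,-0.01],[0,0,0]],[[0,0,-0.03],[0,0,0]],[[0,0,-0.05],[0,0,0]],[[0,0,-0.05],[0,0,0]],[[0,0,0],[0,0,0]]]' 0.3
python3 - <<'E'
from h import *
a,b=snapshot("scene"),snapshot("side")
for xy in [(.396,-.156),(.432,.017),(.545,.031),(.659,.052)]:
    f=fit_box([a,b],xy); print(xy,None if f is None else (np.round(f[:2],4),np.degrees(f[2]).round(1),f[3:].round(3)))
f=fit_box([a,b],(.4877,-.2548),z=.006); print(f)
cv2.imwrite("pics/s20.png",cv2.resize(b["pixels"][200:400,220:440],None,fx=3.5,fy=3,interpolation=cv2.INTER_CUBIC))
E
```

```text
time_s: 36.5
ee_pos: [0.4923, -0.2553, 0.1425]
ee_rot: [0.759, 3.035, -0.005]
wrist_force: [1.4, 0.2, -0.2]
finger_gap: 0.35
(0.396, -0.156) (array([ 0.3939, -0.1562]), np.float64(-80.6), array([0.27, 2.  ]))
(0.432, 0.017) (array([ 0.5277, -0.0393]), np.float64(77.5), array([1., 2.]))
(0.545, 0.031) (array([0.5459, 0.0308]), np.float64(85.5), array([0.083, 1.   ]))
(0.659, 0.052) (array([0.6598, 0.0501]), np.float64(-85.5), array([0.049, 1.   ]))
None
```

View pics/s20.png

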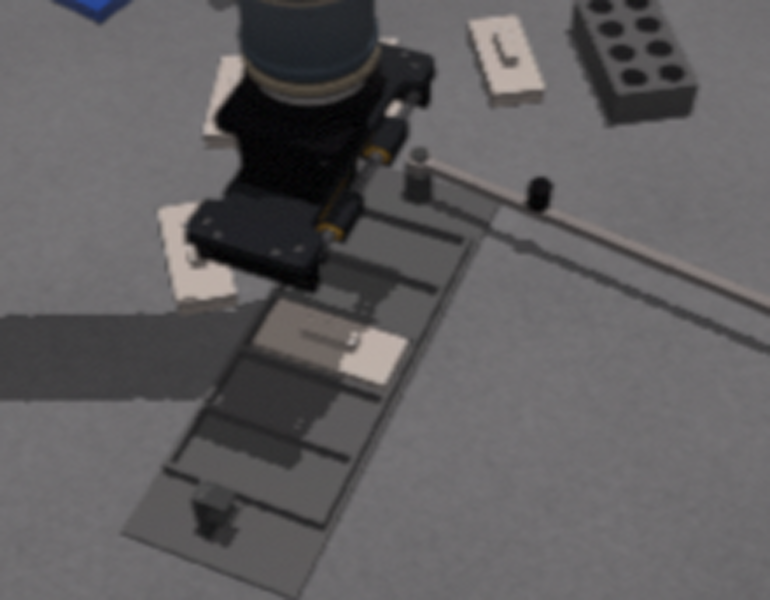

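Bay 2 holds the jammed box, seated flat. Next is loose box A near (0.395,-0.156).

```bash
python3 - <<'E'
from h import *
go(.395,-.1562,.10,7.5)
E
```

```text
turn z deg 54.40 (alt -125.60); then shift [ 0.1091 -0.0784  0.0346] ; tilt 0.05deg; q7 1.15
```

```bash
python3 -m crank '[[[0,0,0],[0,0,7.77]],[[0,0,0],[0,0,7.77]],[[0,0,0],[0,0,7.77]],[[0,0,0],[0,0,7.77]],[[0,0,0],[0,0,7.77]],[[0,0,0],[0,0,7.77]],[[0,0,0],[0,0,7.77]],[[0.0364,-0.0261,0],[0,0,0]],[[0.0364,-0.0261,0],[0,0,0]],[[0.0363,-0.0262,0],[0,0,0]]]' 0
python3 -m crank '[[[0,0,0.02],[0,0,0]],[[0,0,0.014],[0,0,0]],[[0,0,0],[0,0,0]],[[0,0,0],[0,0,0]],[[0,0,0],[0,0,0]],[[0,0,0],[0,0,0]],[[0,0,0],[0,0,0]],[[0,0,0],[0,0,0]],[[0,0,0],[0,0,0]],[[0,0,0],[0,0,0]]]'
python3 - <<'E'
from h import *
go(.395,-.1562,-.011,7.5)
c=snapshot("wrist"); im=c["pixels"].copy()
for q in (np.array([[.05,.022,.022],[-.05,.022,.022],[-.05,-.022,.022],[.05,-.022,.022]]),np.array([[.02,.006,.039],[-.02,.006,.039],[-.02,-.006,.039],[.02,-.006,.039]])):
    cv2.polylines(im,[proj(c,xf(q,.395,-.1562,np.radians(-82.5))).astype(int)],True,(0,0,255),1)
cv2.imwrite("pics/w21.png",im); print(sense()["qpos"])
E
```

```text
time_s: 38.1
ee_pos: [0.3942, -0.1551, 0.1346]
ee_rot: [-2.071, -2.361, -0.001]
wrist_force: [0.7, -0.1, 0.8]
finger_gap: 0.499
time_s: 39.1
ee_pos: [0.3952, -0.1565, 0.101]
ee_rot: [2.071, 2.362, -0.0]
wrist_force: [-0.4, 0.3, 0.5]
finger_gap: 0.498
turn z deg -0.01 (alt 179.99); then shift [ 0.0004 -0.0002  0.112 ] ; tilt 0.01deg; q7 0.21
[ 0.87052562  0.22974074 -0.6661005   2.15813575  0.19542325  0.811086
  0.21261078]
```

View pics/w21.png

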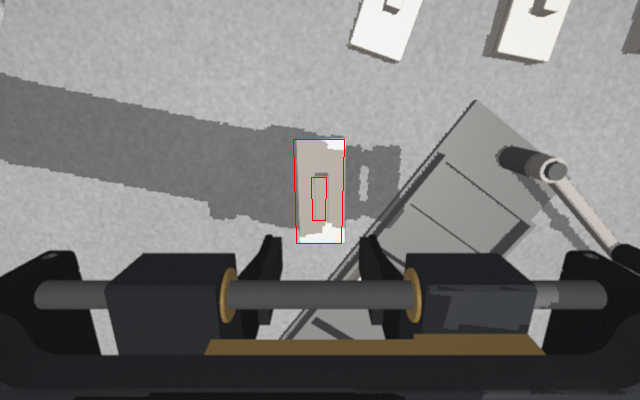

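```bash
python3 -m crank '[[[0,0,0.03],[0,0,0]],[[0,0,0.03],[0,0,0]],[[0,0,0.03],[0,0,0]],[[0,0,0.015],[0,0,0]],[[0,0,0.007],[0,0,0]],[[0,0,0],[0,0,0]],[[0,0,0],[0,0,0]],[[0,0,0],[0,0,0]],[[0,0,0],[0,0,0]],[[0,0,0],[0,0,0]]]'
python3 -m crank '[[[0,0,0],[0,0,0]],[[0,0,0],[0,0,0]],[[0,0,0],[0,0,0]],[[0,0,0],[0,0,0]],[[0,0,0],[0,0,0]],[[0,0,0],[0,0,0]],[[0,0,0],[0,0,0]],[[0,0,0],[0,0,0]],[[0,0,-0.01],[0,0,0]],[[0,0,-0.03],[0,0,0]]]' 1
python3 - <<'E'
from h import *
c=snapshot("wrist"); cv2.imwrite("pics/w22.png",c["pixels"])
for off in (-.005,0,.005): print(off,tp(c,[[off+.05,.022,-.033],[off+.05,-.022,-.033],[off+.02,0,-.05]]).round(0).tolist())
E
```

```text
time_s: 40.15
ee_pos: [0.3955, -0.1568, -0.0105]
ee_rot: [2.071, 2.361, 0.0]
wrist_force: [0.4, -0.4, -0.3]
finger_gap: 0.503
time_s: 41.15
ee_pos: [0.3926, -0.1556, 0.0279]
ee_rot: [-2.067, -2.358, 0.003]
wrist_force: [-0.4, -0.9, -2.0]
finger_gap: 0.135
-0.005 [[367.0, 178.0], [284.0, 178.0], [325.0, 243.0]]
0 [[367.0, 169.0], [284.0, 168.0], [325.0, 234.0]]
0.005 [[368.0, 159.0], [283.0, 159.0], [326.0, 225.0]]
```

View pics/w22.png

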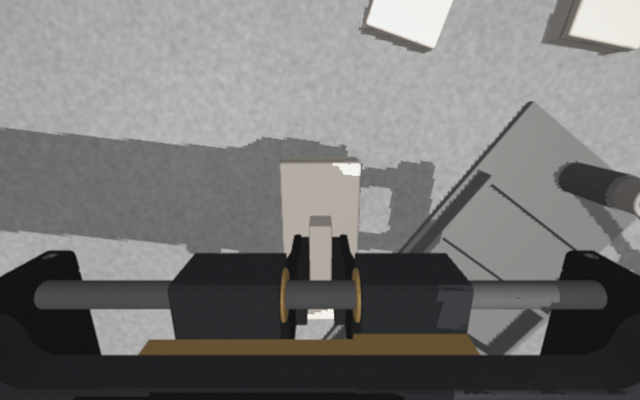

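```bash
python3 -m crank '[[[0,0,-0.04],[0,0,0]],[[0,0,-0.04],[0,0,0]],[[0,0,0],[0,0,-7.8]],[[0,0,0],[0,0,-7.8]],[[0,0,0],[0,0,-7.8]],[[0,0,0],[0,0,-7.8]],[[0,0,0],[0,0,-7.8]],[[0,0,0],[0,0,-7.8]],[[0,0,0],[0,0,-7.8]],[[0,0,0],[0,0,0]]]'
python3 - <<'E'
from h import *
t=car([.002,-.054,.021])[0]; print(t); go(*t,62.2); print(sense()["finger_gap"])
c=snapshot("wrist"); cv2.imwrite("pics/w23.png",c["pixels"])
for off in (-.005,0,.005): print(off,tp(c,[[off+.05,.022,-.033],[off+.05,-.022,-.033],[off+.02,0,-.05]]).round(0).tolist())
E
```

```text
time_s: 42.2
ee_pos: [0.3947, -0.1564, 0.1091]
ee_rot: [-0.758, -3.048, 0.0]
wrist_force: [-0.8, -0.1, -0.5]
finger_gap: 0.131
[ 0.46428428 -0.30350015  0.021     ]
turn z deg -0.12 (alt 179.88); then shift [-0.1302 -0.0977  0.0881] ; tilt 0.02deg; q7 1.10
0.13109864057905443
-0.005 [[359.0, 172.0], [278.0, 172.0], [318.0, 236.0]]
0 [[360.0, 163.0], [278.0, 163.0], [318.0, 227.0]]
0.005 [[360.0, 154.0], [277.0, 153.0], [318.0, 218.0]]
```

View pics/w23.png

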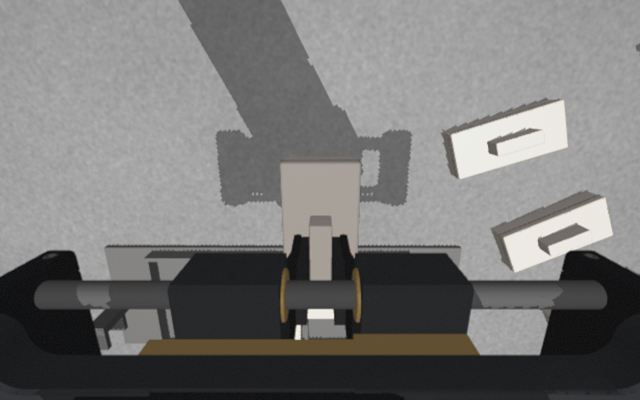

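```bash
python3 -m crank '[[[-0.0326,-0.0244,0],[0,0,0]],[[-0.0326,-0.0244,0],[0,0,0]],[[-0.0325,-0.0244,0],[0,0,0]],[[-0.0325,-0.0245,0],[0,0,0]],[[0,0,0],[0,0,0]],[[0,0,0.03],[0,0,0]],[[0,0,0.03],[0,0,0]],[[0,0,0.015],[0,0,0]],[[0,0,0],[0,0,0]],[[0,0,0],[0,0,0]]]'
python3 - <<'E'
from h import *
t=car([.002,-.054,-.005])[0]; go(*t,62.2); print(sense()["finger_gap"])
c=snapshot("wrist"); cv2.imwrite("pics/w24.png",c["pixels"])
E
```

```text
time_s: 43.25
ee_pos: [0.4652, -0.3036, 0.0347]
ee_rot: [0.758, 3.048, -0.0]
wrist_force: [0.6, -0.0, -2.1]
finger_gap: 0.139
turn z deg -0.13 (alt 179.87); then shift [ 0.0009 -0.0003  0.0397] ; tilt 0.06deg; q7 1.16
0.13868368077759824
```

View pics/w24.png

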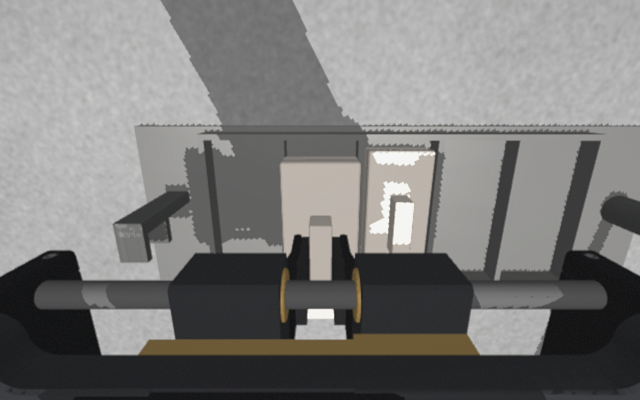

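```bash
cat >> h.py <<'E'
def unproj(c,uv,z):
    Rc=R.from_rotvec(c["orientation"]).as_matrix(); K=np.linalg.inv(np.asarray(c["mtx"]))
    d=K@[uv[0],uv[1],1]; d=Rc@[d[0],-d[1],-d[2]]; o=np.array(c["xyz"]); return o+d*(z-o[2])/d[2]
E
python3 - <<'E'
from h import *
c=snapshot("wrist"); p,r,_=tcp()
cv2.imwrite("pics/z3.png",cv2.resize(c["pixels"][170:300,60:220],None,fx=5,fy=4.5,interpolation=cv2.INTER_CUBIC))
for uv in((115,223),(149,223),(115,260),(149,260)):
    X=unproj(c,uv,.072); q=R.from_euler('z',-KY).apply(X-CAR); print(uv,q.round(3), r.inv().apply(X-p).round(3))
E
```

```text
(115, 223) [-0.014 -0.167  0.072] [ 0.017 -0.113 -0.037]
(149, 223) [-0.014 -0.148  0.072] [ 0.017 -0.094 -0.037]
(115, 260) [ 0.009 -0.172  0.072] [-0.006 -0.118 -0.037]
(149, 260) [ 0.009 -0.152  0.072] [-0.006 -0.098 -0.037]
```

View pics/z3.png

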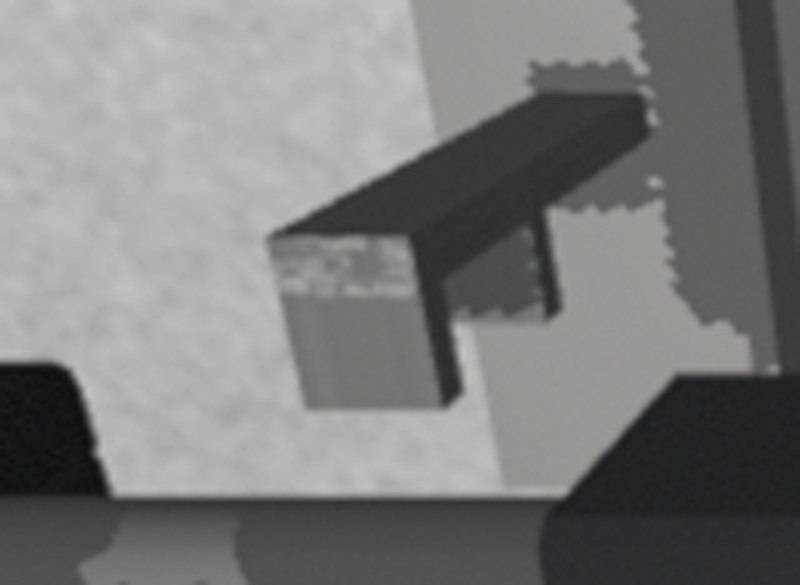

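The catch sits about 96 mm from the tool axis here and the body reaches 95 mm, so the margin is too small. I'll use bay 3 for this box.

```bash
python3 -m crank '[[[0,0,-0.03],[0,0,0]],[[0,0.036,0],[0,0,0]],[[0,0.036,0],[0,0,0]],[[0,0.036,0],[0,0,0]],[[0,0,0],[0,0,0]],[[0,0,0.015],[0,0,0]],[[0,0,0.015],[0,0,0]],[[0,0,0],[0,0,0]],[[0,0,0],[0,0,0]],[[0,0,0],[0,0,0]]]'
python3 - <<'E'
from h import *
t=car([.002,.054,-.005])[0]; go(*t,62.2); print(sense()["finger_gap"])
c=snapshot("wrist"); cv2.imwrite("pics/w25.png",c["pixels"])
E
```

```text
time_s: 44.35
ee_pos: [0.5151, -0.2089, 0.0339]
ee_rot: [0.759, 3.048, 0.0]
wrist_force: [-0.0, 0.1, -1.5]
finger_gap: 0.136
turn z deg -0.18 (alt 179.82); then shift [0.0008 0.0007 0.0389] ; tilt 0.01deg; q7 0.96
0.13646999609687432
```

View pics/w25.png

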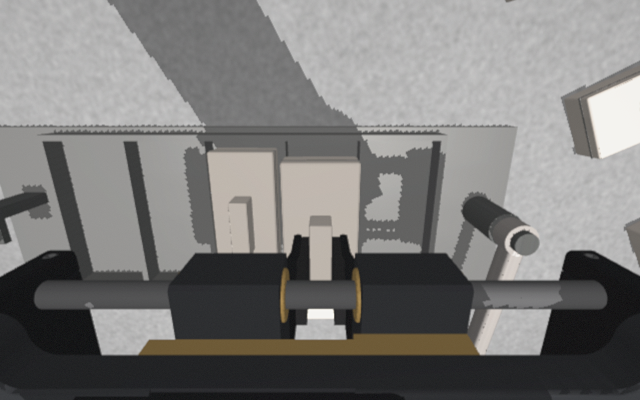

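```bash
python3 -m crank '[[[0.001,0.001,0.005],[0,0,0]],[[0,0,0.008],[0,0,0]],[[0,0,0.008],[0,0,0]],[[0,0,0.007],[0,0,0]],[[0,0,0.006],[0,0,0]],[[0,0,0.003],[0,0,0]],[[0,0,0.001],[0,0,0]],[[0,0,0],[0,0,0]],[[0,0,0],[0,0,0]],[[0,0,0],[0,0,0]]]'
python3 - <<'E'
from h import *
t=car([.002,.054,-.005])[0]; go(*t,62.2); s=sense(); print(s["finger_gap"],s["wrist_force"])
E
```

```text
time_s: 45.4
ee_pos: [0.5149, -0.2071, -0.0037]
ee_rot: [0.757, 3.048, -0.0]
wrist_force: [0.3, 0.0, -2.1]
finger_gap: 0.134
turn z deg -0.11 (alt 179.89); then shift [-0.0002 -0.0009  0.0013] ; tilt 0.04deg; q7 0.91
0.13446787025973547 [ 0.27911418  0.0351916  -2.08615826]
```

```bash
python3 -m crank '[[[0,0,0.001],[0,0,0]],[[0,0,0],[0,0,0]],[[0,0,0],[0,0,0]],[[0,0,0],[0,0,0]],[[0,0,0],[0,0,0]],[[0,0,-0.01],[0,0,0]],[[0,0,-0.04],[0,0,0]],[[0,0,-0.05],[0,0,0]],[[0,0,-0.05],[0,0,0]],[[0,0,0],[0,0,0]]]' 0.3
python3 -m crank '[[[0,0.04,0],[0,0,0]],[[0.03,0.04,0],[0,0,0]],[[0.03,0.04,0],[0,0,0]],[[0.03,0.04,0],[0,0,0]],[[0,0,0],[0,0,0]],[[0,0,0],[0,0,-8.5]],[[0,0,0],[0,0,-8.5]],[[0,0,0],[0,0,0]],[[0,0,0],[0,0,0]],[[0,0,0],[0,0,0]]]' -0.3
python3 - <<'E'
from h import *
a,b,w=snapshot("scene"),snapshot("side"),snapshot("wrist")
cv2.imwrite("pics/w26.png",w["pixels"]);cv2.imwrite("pics/s26.png",b["pixels"])
w["w"]=1
f=fit_box([a,b],(.432,.017)); print(f)
f=fit_box([w],(.432,.017)); print(f)
f=fit_box([a,b],(.546,.031)); print(f)
for m in mark_of(w,"box_1")[:4]: print(round(m["score"],2),np.round(m["centre"],4))
go(.432,.017,.10,79.9)
E
```

```text
time_s: 46.4
ee_pos: [0.5198, -0.2074, 0.1528]
ee_rot: [0.754, 3.035, -0.003]
wrist_force: [0.1, 0.4, 0.3]
finger_gap: 0.352
time_s: 47.4
ee_pos: [0.51, -0.0238, 0.145]
ee_rot: [0.303, 3.127, -0.0]
wrist_force: [-1.0, -0.3, -0.4]
finger_gap: 0.648
[0.43280413 0.01713101 1.37274689 0.09034594 2.        ]
[0.43298473 0.01797161 1.38514209 0.03087249 1.        ]
[0.54495574 0.03030612 1.49275666 0.07521936 2.        ]
0.86 [ 0.519  -0.2024  0.0066]
0.69 [ 0.5445  0.0302 -0.0021]
0.57 [0.4325 0.0157 0.0025]
turn z deg -0.82 (alt 179.18); then shift [0.0839 0.0261 0.0449] ; tilt 0.00deg; q7 1.00
```

View pics/w26.png

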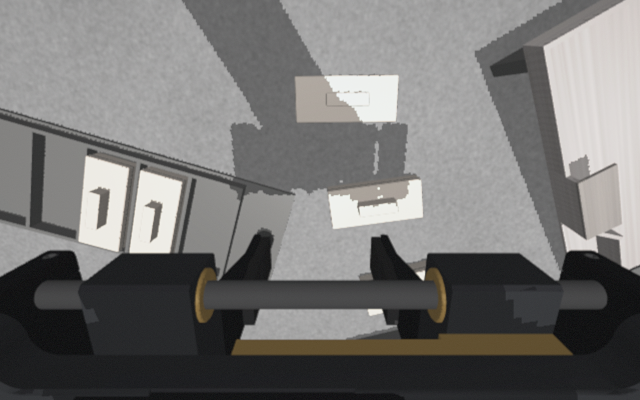

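View pics/s26.png

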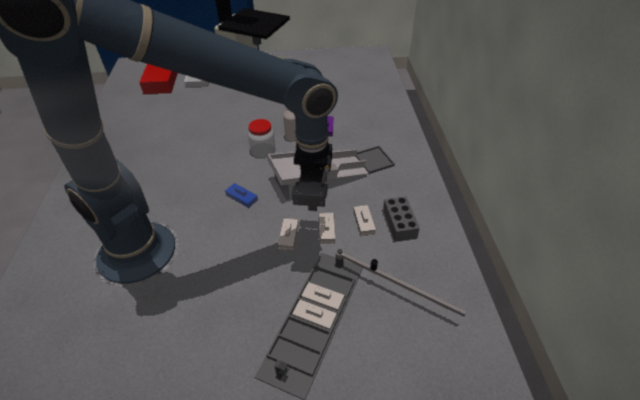

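```bash
python3 -m crank '[[[0.028,0.009,0],[0,0,0]],[[0.028,0.009,0],[0,0,0]],[[0.027,0.0085,0],[0,0,0]],[[0,0,0],[0,0,0]],[[0,0,0.03],[0,0,0]],[[0,0,0.03],[0,0,0]],[[0,0,0],[0,0,0]],[[0,0,0],[0,0,0]],[[0,0,0],[0,0,0]],[[0,0,0],[0,0,0]]]'
python3 - <<'E'
from h import *
w=snapshot("wrist"); w["w"]=1
f=fit_box([w],(.433,.018)); print(f, np.degrees(f[2]))
go(f[0],f[1],-.011,np.degrees(f[2]))
im=w["pixels"].copy()
for q in (np.array([[.05,.022,.022],[-.05,.022,.022],[-.05,-.022,.022],[.05,-.022,.022]]),np.array([[.02,.006,.039],[-.02,.006,.039],[-.02,-.006,.039],[.02,-.006,.039]])):
    cv2.polylines(im,[proj(w,xf(q,*f[:3])).astype(int)],True,(0,0,255),1)
cv2.imwrite("pics/w27.png",im)
E
```

```text
time_s: 48.85
ee_pos: [0.4348, 0.0184, 0.0862]
ee_rot: [0.299, 3.125, -0.0]
wrist_force: [0.2, 0.4, -1.0]
finger_gap: 0.647
[0.43294451 0.01777093 1.39130145 0.04386993 1.        ] 79.71570091474692
turn z deg -0.65 (alt 179.35); then shift [ 0.0015 -0.0007  0.0968] ; tilt 0.11deg; q7 0.86
```

View pics/w27.png

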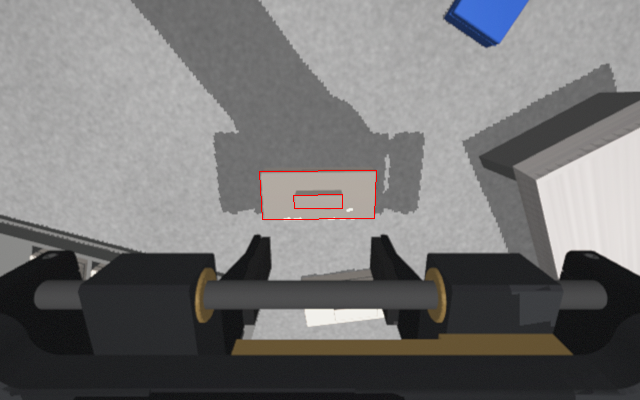

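```bash
python3 -m crank '[[[0.0015,-0.0007,0.02],[0,0,-0.6]],[[0,0,0.03],[0,0,0]],[[0,0,0.025],[0,0,0]],[[0,0,0.015],[0,0,0]],[[0,0,0.007],[0,0,0]],[[0,0,0],[0,0,0]],[[0,0,0],[0,0,0]],[[0,0,0],[0,0,0]],[[0,0,0],[0,0,0]],[[0,0,0],[0,0,0]]]'
python3 -m crank '[[[0,0,0],[0,0,0]],[[0,0,0],[0,0,0]],[[0,0,0],[0,0,0]],[[0,0,0],[0,0,0]],[[0,0,0],[0,0,0]],[[0,0,0],[0,0,0]],[[0,0,-0.01],[0,0,0]],[[0,0,-0.03],[0,0,0]],[[0,0,-0.04],[0,0,0]],[[0,0,0],[0,0,0]]]' 1
python3 - <<'E'
from h import *
w=snapshot("wrist"); cv2.imwrite("pics/w28.png",w["pixels"])
for off in (-.004,0,.004): print(off,tp(w,[[off+.022,.05,-.033],[off+.022,-.05,-.033],[off+.006,.02,-.05],[off+.006,-.02,-.05]]).round(0).tolist())
print(sense()["qpos"][6])
E
```

```text
time_s: 49.95
ee_pos: [0.4323, 0.0177, -0.0116]
ee_rot: [0.283, 3.128, -0.0]
wrist_force: [0.0, -0.4, -1.2]
finger_gap: 0.646
time_s: 50.95
ee_pos: [0.4355, 0.0188, 0.072]
ee_rot: [0.282, 3.12, 0.001]
wrist_force: [0.8, 0.5, -1.2]
finger_gap: 0.453
-0.004 [[404.0, 215.0], [230.0, 215.0], [354.0, 254.0], [279.0, 254.0]]
0 [[405.0, 208.0], [229.0, 208.0], [354.0, 247.0], [279.0, 247.0]]
0.004 [[406.0, 201.0], [228.0, 201.0], [355.0, 240.0], [279.0, 240.0]]
0.8373945113917413
```

View pics/w28.png

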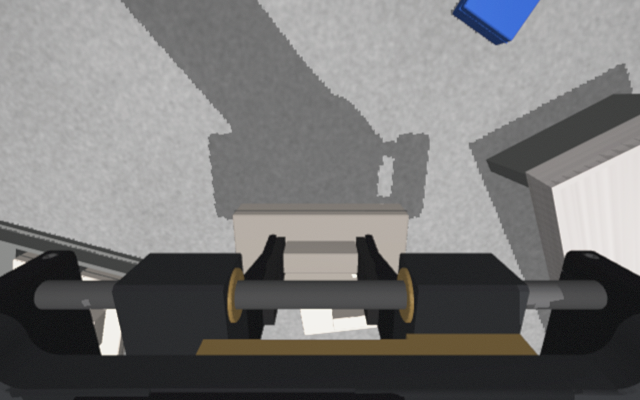

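```bash
python3 -m crank '[[[0,0,-0.03],[0,0,8.3]],[[0,0,-0.01],[0,0,8.3]],[[0,0,0],[0,0,8.3]],[[0,0,0],[0,0,8.3]],[[0,0,0],[0,0,8.3]],[[0,0,0],[0,0,8.3]],[[0,0,0],[0,0,8.3]],[[0,0,0],[0,0,8.3]],[[0,0,0],[0,0,8.3]],[[0,0,0],[0,0,8.3]]]'
python3 - <<'E'
from h import *
t=car([0,-.054,.11])[0]; go(*t,-27.8); s=sense(); print(s["finger_gap"],s["qpos"][6])
E
```

```text
time_s: 52.0
ee_pos: [0.4307, 0.0177, 0.1068]
ee_rot: [-2.29, -2.149, 0.003]
wrist_force: [0.1, -0.6, -1.2]
finger_gap: 0.457
turn z deg 24.16 (alt -155.84); then shift [-0.2685  0.1775 -0.0032] ; tilt 0.15deg; q7 -0.40
0.45696780029139356 -0.39755596667301624
```

```bash
python3 -m crank '[[[0,0,0],[0,0,8.05]],[[0,0,0],[0,0,8.05]],[[0,0,0],[0,0,8.05]],[[-0.0384,0.0254,0],[0,0,0]],[[-0.0384,0.0254,0],[0,0,0]],[[-0.0384,0.0254,0],[0,0,0]],[[-0.0384,0.0254,0],[0,0,0]],[[-0.0384,0.0254,0],[0,0,0]],[[-0.0384,0.0254,0],[0,0,0]],[[-0.0381,0.0251,0],[0,0,0]]]'
python3 -m crank '[[[0,0,0],[0,0,0]],[[0,0,0],[0,0,0]],[[0,0,0.03],[0,0,0]],[[0,0,0.02],[0,0,0]],[[0,0,0.015],[0,0,0]],[[0,0,0],[0,0,0]],[[0,0,0],[0,0,0]],[[0,0,0],[0,0,0]],[[0,0,0],[0,0,0]],[[0,0,0],[0,0,0]]]'
python3 - <<'E'
from h import *
t=car([0,-.054,-.005])[0]; go(*t,-27.8); s=sense(); print(s["finger_gap"],s["qpos"][6])
w=snapshot("wrist"); im=w["pixels"].copy(); drawcar(w,im); cv2.imwrite("pics/w29.png",im)
E
```

```text
time_s: 53.0
ee_pos: [0.4644, -0.3036, 0.1066]
ee_rot: [-2.683, -1.63, 0.002]
wrist_force: [1.3, 0.1, -0.9]
finger_gap: 0.458
time_s: 54.0
ee_pos: [0.4661, -0.3025, 0.0437]
ee_rot: [2.684, 1.63, 0.001]
wrist_force: [0.2, 0.1, -1.0]
finger_gap: 0.453
turn z deg 0.33 (alt -179.67); then shift [-0.0017 -0.0032  0.0487] ; tilt 0.09deg; q7 -0.21
0.4534399930869407 -0.20505977206835518
```

View pics/w29.png

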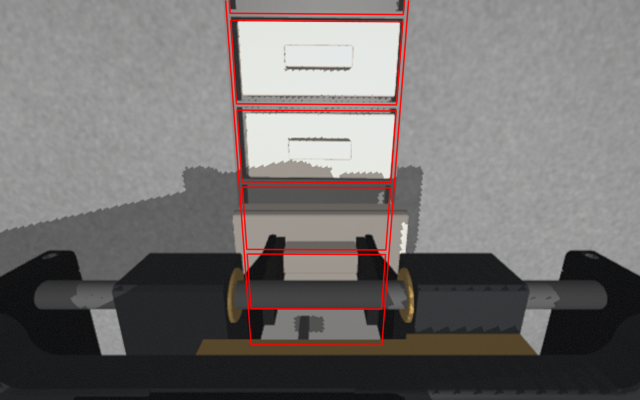

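```bash
python3 -m crank '[[[-0.0017,-0.0032,0],[0,0,0.3]],[[0,0,0.01],[0,0,0]],[[0,0,0.01],[0,0,0]],[[0,0,0.008],[0,0,0]],[[0,0,0],[0,0,0]],[[0,0,0],[0,0,0]],[[0,0,0],[0,0,0]],[[0,0,0],[0,0,0]],[[0,0,0],[0,0,0]],[[0,0,0],[0,0,0]]]'
python3 - <<'E'
from h import *
t=car([0,-.054,-.005])[0]; go(*t,-27.8); s=sense(); print(s["finger_gap"],s["wrist_force"])
w=snapshot("wrist"); im=w["pixels"].copy(); drawcar(w,im); cv2.imwrite("pics/w30.png",cv2.resize(im[90:300,180:460],None,fx=2.8,fy=2.8))
E
```

```text
time_s: 55.05
ee_pos: [0.4621, -0.3024, 0.0152]
ee_rot: [2.689, 1.623, 0.0]
wrist_force: [-0.2, 0.5, -1.0]
finger_gap: 0.45
turn z deg 0.04 (alt -179.96); then shift [0.     0.0004 0.0202] ; tilt 0.03deg; q7 -0.23
0.4503086429710029 [-0.16800517  0.54747676 -0.9649953 ]
```

View pics/w30.png

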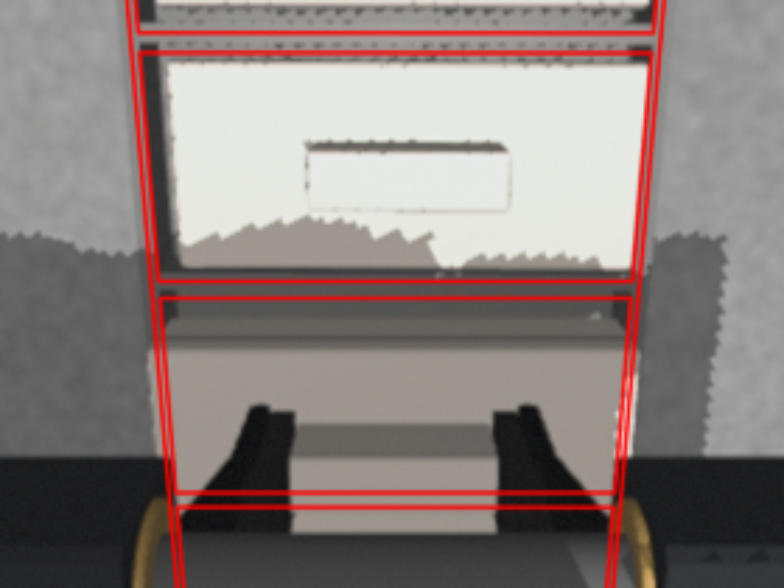

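```bash
python3 -m crank '[[[0.001,0.0004,0],[0,0,0]],[[0,0,0.005],[0,0,0]],[[0,0,0.005],[0,0,0]],[[0,0,0.005],[0,0,0]],[[0,0,0.003],[0,0,0]],[[0,0,0.001],[0,0,0]],[[0,0,0],[0,0,0]],[[0,0,0],[0,0,0]],[[0,0,0],[0,0,0]],[[0,0,0],[0,0,0]]]'
python3 - <<'E'
from h import *
t=car([0,-.054,-.005])[0]; go(*t,-27.8); s=sense(); print(s["finger_gap"],s["wrist_force"])
E
```

```text
time_s: 56.1
ee_pos: [0.463, -0.3016, -0.0039]
ee_rot: [2.689, 1.624, 0.0]
wrist_force: [-0.0, -0.1, -0.7]
finger_gap: 0.458
turn z deg 0.04 (alt -179.96); then shift [-0.0011  0.      0.0011] ; tilt 0.03deg; q7 -0.24
0.457918549872366 [-0.02065522 -0.05055768 -0.68802941]
```

```bash
python3 -m crank '[[[0,0,0.001],[0,0,0]],[[0,0,0],[0,0,0]],[[0,0,0],[0,0,0]],[[0,0,0],[0,0,0]],[[0,0,0],[0,0,0]],[[0,0,-0.01],[0,0,0]],[[0,0,-0.04],[0,0,0]],[[0,0,-0.05],[0,0,0]],[[0,0,-0.05],[0,0,0]],[[0,0,0],[0,0,0]]]' -0.3
python3 - <<'E'
from h import *
a,b=snapshot("scene"),snapshot("side")
for xy in [(.545,.031),(.659,.052)]:
    f=fit_box([a,b],xy); print(xy,None if f is None else (np.round(f[:2],4),np.degrees(f[2]).round(1),f[3:].round(3)))
cv2.imwrite("pics/s31.png",cv2.resize(b["pixels"][170:400,220:460],None,fx=3.3,fy=2.6,interpolation=cv2.INTER_CUBIC))
go(.545,.0305,.10,-94.3)
E
```

```text
time_s: 57.1
ee_pos: [0.4678, -0.3037, 0.153]
ee_rot: [2.678, 1.617, 0.011]
wrist_force: [0.4, -0.0, 0.3]
finger_gap: 0.648
(0.545, 0.031) (array([0.5458, 0.0289]), np.float64(87.6), array([0.078, 2.   ]))
(0.659, 0.052) (array([0.6595, 0.0512]), np.float64(-85.0), array([0.097, 2.   ]))
turn z deg 66.55 (alt -113.45); then shift [ 0.0583 -0.3368  0.0438] ; tilt 0.17deg; q7 -0.14
```

View pics/s31.png

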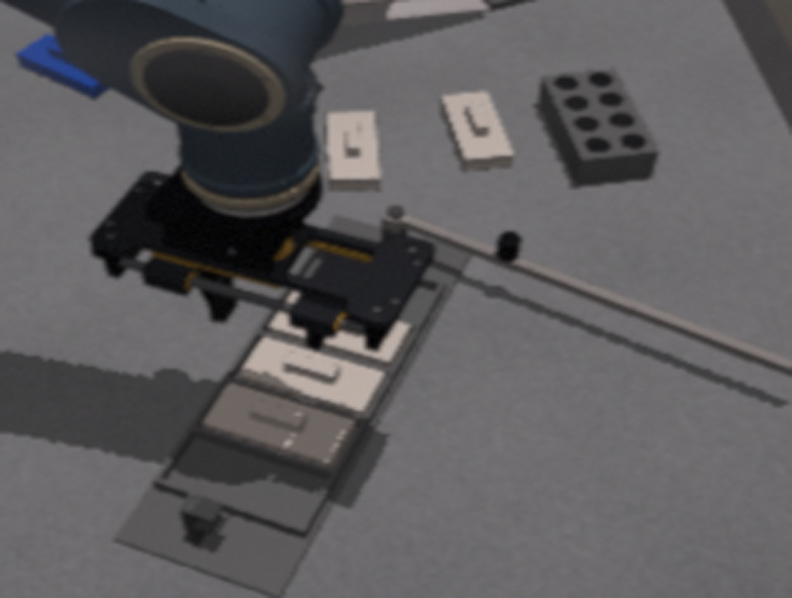

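```bash
python3 -m crank '[[[0,0,0],[0,0,8.3]],[[0,0,0],[0,0,8.3]],[[0,0,0],[0,0,8.3]],[[0,0,0],[0,0,8.3]],[[0,0,0],[0,0,8.3]],[[0,0,0],[0,0,8.3]],[[0,0,0],[0,0,8.3]],[[0,0,0],[0,0,8.3]],[[0.0083,-0.0481,0],[0,0,0]],[[0.0083,-0.0481,0],[0,0,0]]]'
python3 -m crank '[[[0.0083,-0.0481,0],[0,0,0]],[[0.0083,-0.0481,0],[0,0,0]],[[0.0083,-0.0481,0],[0,0,0]],[[0.0083,-0.0481,0],[0,0,0]],[[0.0083,-0.0481,0],[0,0,0]],[[0,0,0.03],[0,0,0]],[[0,0,0.03],[0,0,0]],[[0,0,0],[0,0,0]],[[0,0,0],[0,0,0]],[[0,0,0],[0,0,0]]]'
cat >> h.py <<'E'
def over(xy,name):
    w=snapshot("wrist"); w["w"]=1
    f=fit_box([w],xy); im=w["pixels"].copy()
    if f is not None:
        print(f.round(4), np.degrees(f[2]).round(2))
        for q in (np.array([[.05,.022,.022],[-.05,.022,.022],[-.05,-.022,.022],[.05,-.022,.022]]),np.array([[.02,.006,.039],[-.02,.006,.039],[-.02,-.006,.039],[.02,-.006,.039]])):
            cv2.polylines(im,[proj(w,xf(q,*f[:3])).astype(int)],True,(0,0,255),1)
    cv2.imwrite(name,im); return f
E
python3 - <<'E'
from h import *
f=over((.5455,.03),"pics/w32.png")
go(f[0],f[1],-.011,np.degrees(f[2]))
E
```

```text
time_s: 58.4
ee_pos: [0.4855, -0.2067, 0.1434]
ee_rot: [-3.139, 0.121, 0.004]
wrist_force: [1.3, 0.8, 0.4]
finger_gap: 0.65
time_s: 59.4
ee_pos: [0.5461, 0.0299, 0.086]
ee_rot: [-3.139, 0.115, -0.003]
wrist_force: [0.2, -0.3, 0.9]
finger_gap: 0.65
[0.5468 0.0307 1.5277 0.0295 1.    ] 87.53
turn z deg -1.73 (alt 178.27); then shift [ 0.0003 -0.0009  0.0973] ; tilt 0.16deg; q7 -1.94
```

View pics/w32.png

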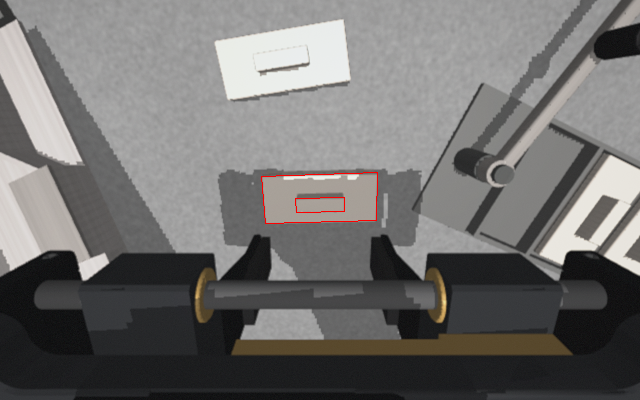

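```bash
python3 -m crank '[[[0,-0.0009,0.02],[0,0,-1.7]],[[0,0,0.03],[0,0,0]],[[0,0,0.025],[0,0,0]],[[0,0,0.015],[0,0,0]],[[0,0,0.007],[0,0,0]],[[0,0,0],[0,0,0]],[[0,0,0],[0,0,0]],[[0,0,0],[0,0,0]],[[0,0,0],[0,0,0]],[[0,0,0],[0,0,0]]]'
python3 - <<'E'
from h import *
go(.5468,.0307,-.011,87.5)
E
python3 -m crank '[[[0,0,0],[0,0,0]],[[0,0,0],[0,0,0]],[[0,0,0],[0,0,0]],[[0,0,0],[0,0,0]],[[0,0,0],[0,0,0]],[[0,0,0],[0,0,0]],[[0,0,-0.01],[0,0,0]],[[0,0,-0.03],[0,0,0]],[[0,0,-0.04],[0,0,0]],[[0,0,0],[0,0,0]]]' 1
python3 - <<'E'
from h import *
w=snapshot("wrist"); cv2.imwrite("pics/w33.png",w["pixels"])
t=car([0,.108,.11])[0]; go(*t,-27.8);t=car([0,-.108,.11])[0]; go(*t,-27.8)
E
```

```text
time_s: 60.5
ee_pos: [0.5457, 0.031, -0.0115]
ee_rot: [3.141, -0.067, 0.002]
wrist_force: [0.1, -0.3, 0.0]
finger_gap: 0.651
turn z deg 0.04 (alt -179.96); then shift [ 0.0012  0.0002 -0.0005] ; tilt 0.07deg; q7 -1.98
time_s: 61.5
ee_pos: [0.5495, 0.0319, 0.0733]
ee_rot: [-3.14, 0.067, -0.017]
wrist_force: [1.3, 1.0, -0.8]
finger_gap: 0.458
turn z deg -64.66 (alt 115.34); then shift [-0.173   0.0807 -0.0391] ; tilt 0.37deg; q7 -1.93
turn z deg -64.66 (alt 115.34); then shift [-0.389   0.0807 -0.0399] ; tilt 0.37deg; q7 -1.93
```

View pics/w33.png

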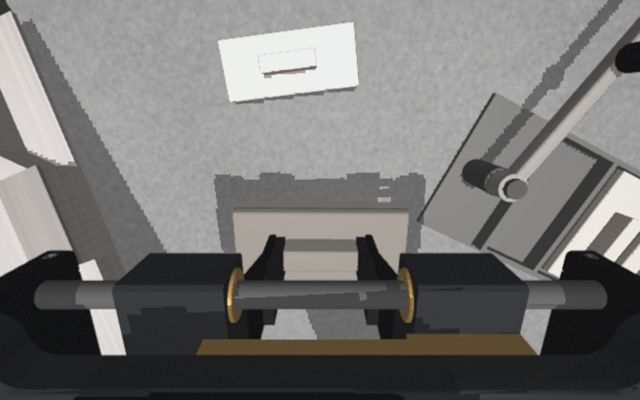

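```bash
python3 -m crank '[[[0,0,-0.03],[0,0,-8.08]],[[0,0,-0.01],[0,0,-8.08]],[[0,0,0],[0,0,-8.08]],[[0,0,0],[0,0,-8.08]],[[0,0,0],[0,0,-8.08]],[[0,0,0],[0,0,-8.08]],[[0,0,0],[0,0,-8.08]],[[0,0,0],[0,0,-8.08]],[[0,0,0],[0,0,0]],[[0,0,0],[0,0,0]]]'
python3 - <<'E'
from h import *
t=car([0,.107,.045])[0]; go(*t,-27.8); print(sense()["finger_gap"])
E
```

```text
time_s: 62.55
ee_pos: [0.5446, 0.0307, 0.1072]
ee_rot: [-2.692, -1.618, 0.002]
wrist_force: [0.3, -0.0, -0.8]
finger_gap: 0.454
turn z deg -0.20 (alt 179.80); then shift [-0.172   0.0829  0.0622] ; tilt 0.09deg; q7 -0.89
0.45403475558544976
```

```bash
python3 -m crank '[[[-0.043,0.0207,0],[0,0,-0.2]],[[-0.043,0.0207,0],[0,0,0]],[[-0.043,0.0207,0],[0,0,0]],[[-0.043,0.0208,0],[0,0,0]],[[0,0,0],[0,0,0]],[[0,0,0.03],[0,0,0]],[[0,0,0.03],[0,0,0]],[[0,0,0],[0,0,0]],[[0,0,0],[0,0,0]],[[0,0,0],[0,0,0]]]'
python3 - <<'E'
from h import *
t=car([0,.107,.015])[0]; go(*t,-27.8); print(sense()["finger_gap"])
w=snapshot("wrist"); im=w["pixels"].copy(); drawcar(w,im); cv2.imwrite("pics/w34.png",im)
E
```

```text
time_s: 63.55
ee_pos: [0.5402, -0.1597, 0.0494]
ee_rot: [2.686, 1.626, 0.003]
wrist_force: [0.5, 0.8, -0.3]
finger_gap: 0.449
turn z deg 0.17 (alt -179.83); then shift [-0.0016 -0.0022  0.0344] ; tilt 0.16deg; q7 -0.58
0.4489262142497449
```

View pics/w34.png

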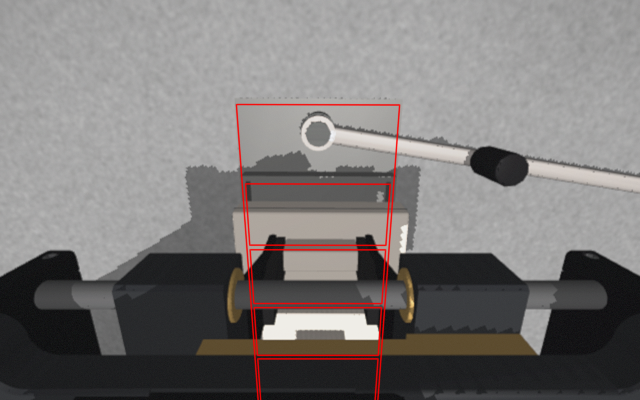

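```bash
python3 -m crank '[[[-0.0005,-0.0022,0],[0,0,0.2]],[[0,0,0.015],[0,0,0]],[[0,0,0.012],[0,0,0]],[[0,0,0.008],[0,0,0]],[[0,0,0],[0,0,0]],[[0,0,0],[0,0,0]],[[0,0,0],[0,0,0]],[[0,0,0],[0,0,0]],[[0,0,0],[0,0,0]],[[0,0,0],[0,0,0]]]'
python3 - <<'E'
from h import *
t=car([0,.108,-.005])[0]; go(*t,-27.8); s=sense(); print(s["finger_gap"],s["wrist_force"])
w=snapshot("wrist"); im=w["pixels"].copy(); drawcar(w,im); cv2.imwrite("pics/w35.png",cv2.resize(im[90:300,180:460],None,fx=2.8,fy=2.8))
E
```

```text
time_s: 64.6
ee_pos: [0.5368, -0.1594, 0.0132]
ee_rot: [2.69, 1.622, 0.001]
wrist_force: [-0.0, -0.4, -1.4]
finger_gap: 0.454
turn z deg -0.02 (alt 179.98); then shift [0.0007 0.0011 0.0182] ; tilt 0.03deg; q7 -0.61
0.45360912616410387 [-0.03622794 -0.39550968 -1.40900484]
```

View pics/w35.png

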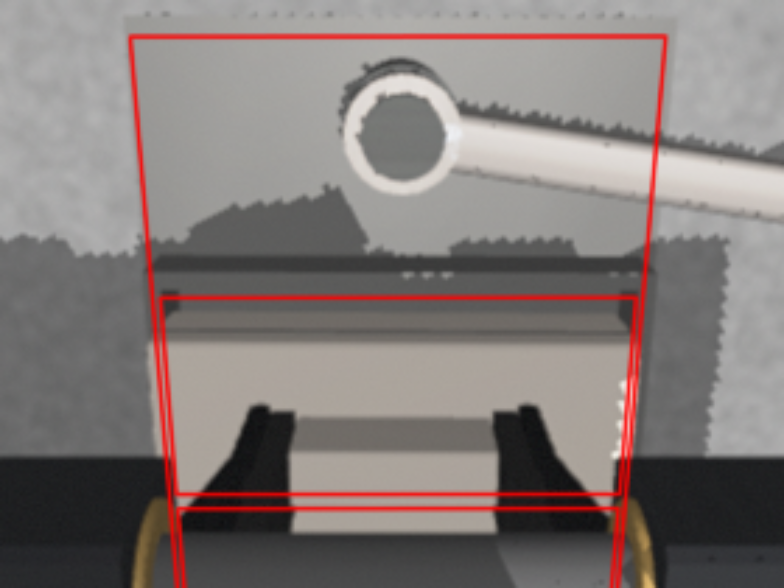

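```bash
python3 -m crank '[[[0.0012,0.0007,0],[0,0,0]],[[0,0,0.005],[0,0,0]],[[0,0,0.005],[0,0,0]],[[0,0,0.004],[0,0,0]],[[0,0,0.002],[0,0,0]],[[0,0,0.001],[0,0,0]],[[0,0,0],[0,0,0]],[[0,0,0],[0,0,0]],[[0,0,0],[0,0,0]],[[0,0,0],[0,0,0]]]'
python3 - <<'E'
from h import *
t=car([0,.108,-.005])[0]; go(*t,-27.8); s=sense(); print(s["finger_gap"],s["wrist_force"])
E
```

```text
time_s: 65.65
ee_pos: [0.5379, -0.1586, -0.0039]
ee_rot: [2.69, 1.622, 0.0]
wrist_force: [-0.0, -1.0, -2.0]
finger_gap: 0.453
turn z deg -0.02 (alt 179.98); then shift [-0.0005  0.0004  0.0011] ; tilt 0.02deg; q7 -0.63
0.4533969975753244 [-0.00807837 -1.01760947 -1.9568961 ]
```

```bash
python3 -m crank '[[[0,0,0.001],[0,0,0]],[[0,0,0],[0,0,0]],[[0,0,0],[0,0,0]],[[0,0,0],[0,0,0]],[[0,0,0],[0,0,0]],[[0,0,-0.01],[0,0,0]],[[0,0,-0.04],[0,0,0]],[[0,0,-0.05],[0,0,0]],[[0,0,-0.05],[0,0,0]],[[0,0,0],[0,0,0]]]' -0.3
python3 -m crank '[[[0,0,0],[0,0,8.2]],[[0,0,0],[0,0,8.2]],[[0,0,0],[0,0,8.2]],[[0,0,0],[0,0,8.2]],[[0,0,0],[0,0,8.2]],[[0,0,0],[0,0,8.2]],[[0,0,0],[0,0,8.2]],[[0,0,0],[0,0,0]],[[0,0,0],[0,0,0]],[[0,0,0],[0,0,0]]]'
python3 - <<'E'
from h import *
a,b=snapshot("scene"),snapshot("side")
f=fit_box([a,b],(.659,.052)); print(f)
cv2.imwrite("pics/s36.png",cv2.resize(b["pixels"][170:400,220:460],None,fx=3.3,fy=2.6,interpolation=cv2.INTER_CUBIC))
go(.659,.0512,.085,-85.5)
E
```

```text
time_s: 66.65
ee_pos: [0.5432, -0.1589, 0.153]
ee_rot: [2.681, 1.617, 0.016]
wrist_force: [0.4, 0.2, 0.2]
finger_gap: 0.647
time_s: 67.65
ee_pos: [0.5377, -0.1585, 0.145]
ee_rot: [-3.139, -0.134, -0.0]
wrist_force: [0.9, 0.8, 0.1]
finger_gap: 0.65
[ 0.6592501   0.05230774 -1.48906418  0.08133579  2.        ]
turn z deg 0.32 (alt -179.68); then shift [ 0.1373 -0.1997  0.0599] ; tilt 0.00deg; q7 -1.42
```

View pics/s36.png

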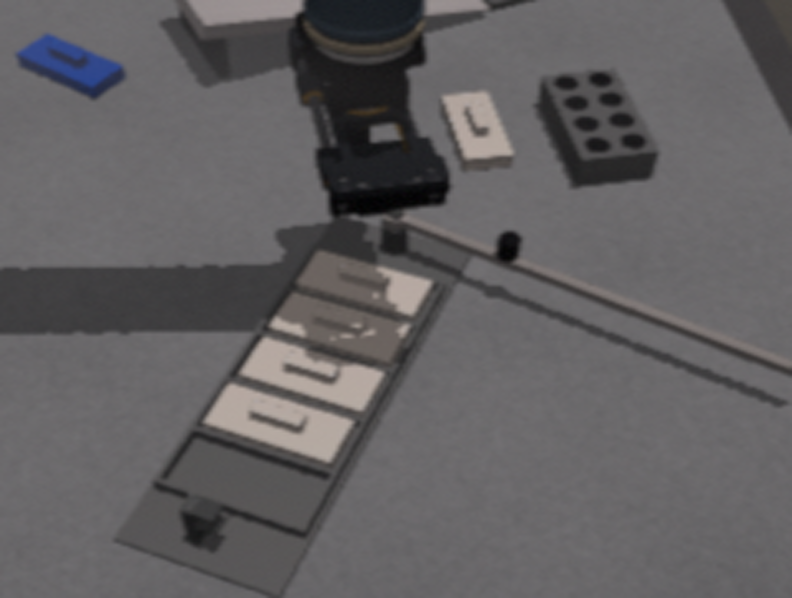

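Four boxes are seated, and bay 0 at crop (240,480) is empty. Next is the last box, at (0.659,0.052).

```bash
python3 -m crank '[[[0.0275,-0.04,0],[0,0,0.3]],[[0.0275,-0.04,0],[0,0,0]],[[0.0275,-0.04,0],[0,0,0]],[[0.0274,-0.04,0],[0,0,0]],[[0.0274,-0.0397,0],[0,0,0]],[[0,0,0.03],[0,0,0]],[[0,0,0.03],[0,0,0]],[[0,0,0],[0,0,0]],[[0,0,0],[0,0,0]],[[0,0,0],[0,0,0]]]'
python3 - <<'E'
from h import *
f=over((.659,.052),"pics/w37.png")
go(f[0],f[1],-.011,np.degrees(f[2]))
E
```

```text
time_s: 68.85
ee_pos: [0.6602, 0.0512, 0.0868]
ee_rot: [-3.139, -0.122, -0.005]
wrist_force: [0.4, 0.2, 0.9]
finger_gap: 0.65
[ 0.661   0.0509 -1.4929  0.0449  1.    ] -85.54
turn z deg -0.02 (alt 179.98); then shift [0.0005 0.0004 0.098 ] ; tilt 0.20deg; q7 -1.84
```

View pics/w37.png

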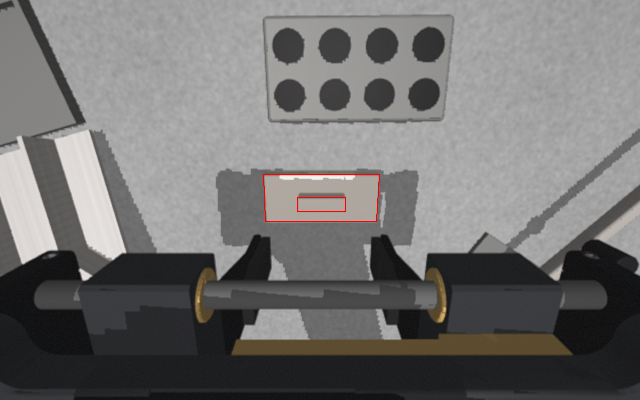

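```bash
python3 -m crank '[[[0.0005,0.0004,0.02],[0,0,0]],[[0,0,0.03],[0,0,0]],[[0,0,0.025],[0,0,0]],[[0,0,0.015],[0,0,0]],[[0,0,0.008],[0,0,0]],[[0,0,0],[0,0,0]],[[0,0,0],[0,0,0]],[[0,0,0],[0,0,0]],[[0,0,0],[0,0,0]],[[0,0,0],[0,0,0]]]'
python3 - <<'E'
from h import *
go(.661,.0509,-.011,-85.5)
E
python3 -m crank '[[[0,0,0],[0,0,0]],[[0,0,0],[0,0,0]],[[0,0,0],[0,0,0]],[[0,0,0],[0,0,0]],[[0,0,0],[0,0,0]],[[0,0,0],[0,0,0]],[[0,0,-0.01],[0,0,0]],[[0,0,-0.03],[0,0,0]],[[0,0,-0.04],[0,0,0]],[[0,0,0],[0,0,0]]]' 1
python3 -m crank '[[[0,0,-0.03],[0,0,-8.25]],[[0,0,-0.01],[0,0,-8.25]],[[0,0,0],[0,0,-8.25]],[[0,0,0],[0,0,-8.25]],[[0,0,0],[0,0,-8.25]],[[0,0,0],[0,0,-8.25]],[[0,0,0],[0,0,-8.25]],[[0,0,0],[0,0,0]],[[0,0,0],[0,0,0]],[[0,0,0],[0,0,0]]]'
python3 - <<'E'
from h import *
w=snapshot("wrist"); cv2.imwrite("pics/w38.png",w["pixels"])
t=car([0,-.109,.105])[0]; go(*t,-27.8); print(sense()["finger_gap"])
E
```

```text
time_s: 69.95
ee_pos: [0.6598, 0.051, -0.0124]
ee_rot: [3.139, 0.123, 0.002]
wrist_force: [0.3, -0.1, -0.0]
finger_gap: 0.65
turn z deg -0.03 (alt 179.97); then shift [ 0.0012  0.0002 -0.0014] ; tilt 0.07deg; q7 -1.89
time_s: 70.95
ee_pos: [0.6639, 0.0523, 0.0735]
ee_rot: [-3.138, -0.123, -0.018]
wrist_force: [0.9, 0.5, -1.3]
finger_gap: 0.453
time_s: 71.95
ee_pos: [0.6592, 0.0509, 0.1068]
ee_rot: [2.691, 1.621, -0.001]
wrist_force: [0.3, 0.8, -0.6]
finger_gap: 0.452
turn z deg -0.05 (alt 179.95); then shift [-0.4595 -0.0092  0.0021] ; tilt 0.02deg; q7 -0.95
0.4539470533026267
```

View pics/w38.png

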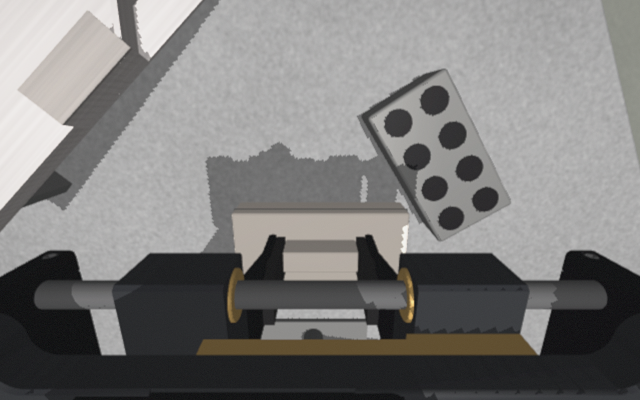

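```bash
python3 -m crank '[[[-0.0459,-0.0009,0],[0,0,0]],[[-0.0459,-0.0009,0],[0,0,0]],[[-0.0459,-0.0009,0],[0,0,0]],[[-0.0459,-0.0009,0],[0,0,0]],[[-0.0459,-0.0009,0],[0,0,0]],[[-0.0459,-0.0009,0],[0,0,0]],[[-0.0459,-0.0009,0],[0,0,0]],[[-0.0459,-0.0009,0],[0,0,0]],[[-0.0459,-0.0009,0],[0,0,0]],[[-0.0459,-0.0009,0],[0,0,0]]]'
python3 -m crank '[[[0,0,0],[0,0,0]],[[0,0,0],[0,0,0]],[[0,0,0],[0,0,0]],[[0,0,0.03],[0,0,0]],[[0,0,0.03],[0,0,0]],[[0,0,0],[0,0,0]],[[0,0,0],[0,0,0]],[[0,0,0],[0,0,0]],[[0,0,0],[0,0,0]],[[0,0,0],[0,0,0]]]'
python3 - <<'E'
from h import *
t=car([0,-.109,.015])[0]; go(*t,-27.8); print(sense()["finger_gap"])
w=snapshot("wrist"); im=w["pixels"].copy(); drawcar(w,im); cv2.imwrite("pics/w39.png",im)
E
```

```text
time_s: 73.0
ee_pos: [0.4366, -0.3525, 0.1074]
ee_rot: [2.69, 1.622, 0.0]
wrist_force: [0.2, -0.5, -0.1]
finger_gap: 0.453
time_s: 74.0
ee_pos: [0.4383, -0.3513, 0.0481]
ee_rot: [2.688, 1.622, 0.001]
wrist_force: [-0.1, -0.6, -1.3]
finger_gap: 0.454
turn z deg 0.03 (alt -179.97); then shift [-0.0006 -0.0014  0.0331] ; tilt 0.12deg; q7 -0.22
0.4542358747759281
```

View pics/w39.png

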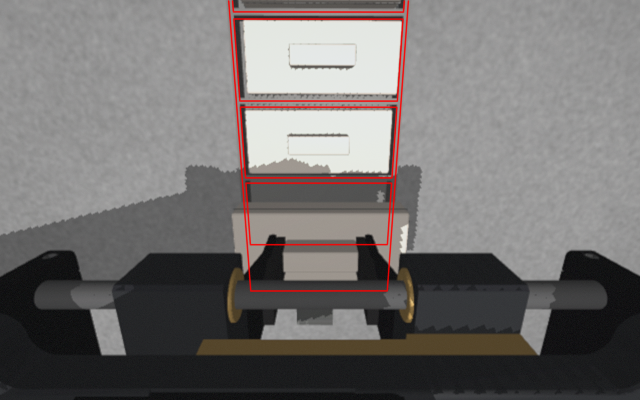

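```bash
python3 -m crank '[[[-0.0003,-0.0014,0],[0,0,0]],[[0,0,0.013],[0,0,0]],[[0,0,0.012],[0,0,0]],[[0,0,0.008],[0,0,0]],[[0,0,0],[0,0,0]],[[0,0,0],[0,0,0]],[[0,0,0],[0,0,0]],[[0,0,0],[0,0,0]],[[0,0,0],[0,0,0]],[[0,0,0],[0,0,0]]]'
python3 - <<'E'
from h import *
t=car([0,-.109,-.0064])[0]; go(*t,-27.8); s=sense(); print(s["finger_gap"],s["wrist_force"])
w=snapshot("wrist"); im=w["pixels"].copy(); drawcar(w,im); cv2.imwrite("pics/w40.png",cv2.resize(im[90:300,180:460],None,fx=2.8,fy=2.8))
E
```

```text
time_s: 75.05
ee_pos: [0.4363, -0.3507, 0.0142]
ee_rot: [2.689, 1.623, 0.0]
wrist_force: [0.4, 0.0, -0.6]
finger_gap: 0.459
turn z deg 0.03 (alt -179.97); then shift [-0.0002  0.0008  0.0206] ; tilt 0.03deg; q7 -0.26
0.4585244568280779 [ 0.36358474  0.02385818 -0.60771242]
```

View pics/w40.png

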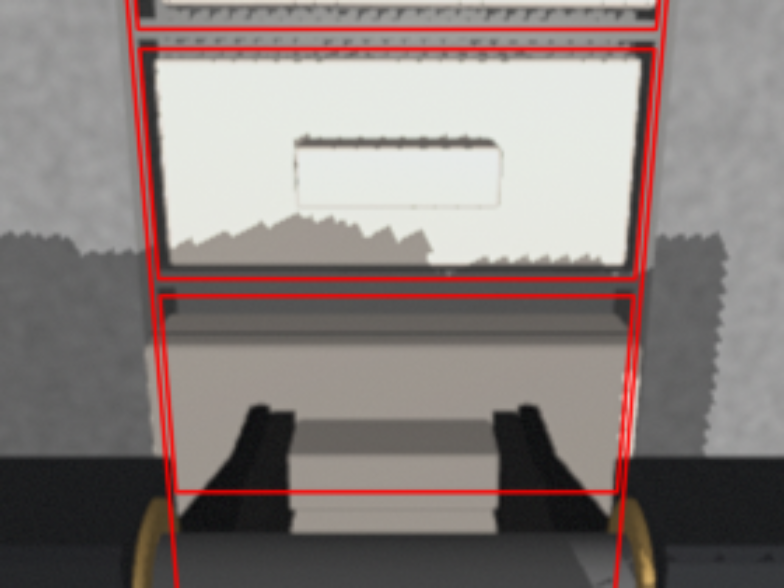

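```bash
python3 -m crank '[[[0.001,0.0006,0],[0,0,0]],[[0,0,0.005],[0,0,0]],[[0,0,0.005],[0,0,0]],[[0,0,0.005],[0,0,0]],[[0,0,0.003],[0,0,0]],[[0,0,0.001],[0,0,0]],[[0,0,0],[0,0,0]],[[0,0,0],[0,0,0]],[[0,0,0],[0,0,0]],[[0,0,0],[0,0,0]]]'
python3 - <<'E'
from h import *
t=car([0,-.108,-.0064])[0]; go(*t,-27.8); s=sense(); print(s["finger_gap"],s["wrist_force"])
E
```

```text
time_s: 76.1
ee_pos: [0.4373, -0.3501, -0.0049]
ee_rot: [2.689, 1.623, 0.0]
wrist_force: [0.1, 1.6, -1.2]
finger_gap: 0.454
turn z deg 0.02 (alt -179.98); then shift [-0.0002  0.0002  0.0015] ; tilt 0.03deg; q7 -0.28
0.45434656878281027 [ 0.08911006  1.55183346 -1.2457313 ]
```

```bash
python3 -m crank '[[[0,0,0.001],[0,0,0]],[[0,0,0],[0,0,0]],[[0,0,0],[0,0,0]],[[0,0,0],[0,0,0]],[[0,0,0],[0,0,0]],[[0,0,-0.01],[0,0,0]],[[0,0,-0.04],[0,0,0]],[[0,0,-0.05],[0,0,0]],[[0,0,-0.05],[0,0,0]],[[0,0,-0.03],[0,0,0]]]' -0.3
python3 -m crank '[[[0.04,0,0],[0,0,0]],[[0.04,0,0],[0,0,0]],[[0.04,0,0],[0,0,0]],[[0.04,0,0],[0,0,0]],[[0.04,0,0],[0,0,0]],[[0.04,0,0],[0,0,0]],[[0,0,0],[0,0,0]],[[0,0,0],[0,0,0]],[[0,0,0],[0,0,0]],[[0,0,0],[0,0,0]]]' 0.2
python3 - <<'E'
from h import *
a,b=snapshot("scene"),snapshot("side")
cv2.imwrite("pics/s41.png",cv2.resize(b["pixels"][170:400,220:460],None,fx=3.3,fy=2.6,interpolation=cv2.INTER_CUBIC))
cv2.imwrite("pics/a41.png",cv2.resize(a["pixels"][110:280,180:420],None,fx=3.3,fy=3.3,interpolation=cv2.INTER_CUBIC))
for k in range(-2,3):
    t=car([0,k*.054,0])[0]; 
    for c in([a],[b]):
        f=fit_box(c,t[:2],z=.006)
        if f is not None: print(k,R.from_euler('z',-KY).apply([f[0]-CAR[0],f[1]-CAR[1],0])[:2].round(4)-[0,k*.054],np.degrees(f[2]).round(1),f[3:].round(2))
for c in(a,b):
  for t in("bar_knob","bar_pivot"):
    for m in mark_of(c,t)[:1]: print(t,round(m["score"],2),np.round(m["centre"],4))
E
```

```text
time_s: 77.1
ee_pos: [0.4389, -0.3504, 0.1788]
ee_rot: [2.684, 1.621, 0.003]
wrist_force: [0.3, -1.4, 0.3]
finger_gap: 0.65
time_s: 78.1
ee_pos: [0.5484, -0.1394, 0.1739]
ee_rot: [2.691, 1.619, -0.001]
wrist_force: [-0.8, 0.1, 0.5]
finger_gap: 0.399
-2 [ 0.0014 -0.0323] -28.9 [0.97 1.  ]
-2 [-0.0011  0.0016] -28.8 [0.09 1.  ]
-1 [ 0.0001 -0.0313] -29.0 [0.85 1.  ]
-1 [-0.0018  0.0029] -27.8 [0.12 1.  ]
0 [ 0.0007 -0.0312] -28.9 [0.91 1.  ]
1 [ 0.0035 -0.0249] -26.7 [0.7 1. ]
1 [0.0001 0.0031] -29.9 [0.12 1.  ]
2 [-0.0304 -0.0504] 59.8 [1.08 1.  ]
2 [-0.0016  0.0052] -28.9 [0.17 1.  ]
bar_knob 0.62 [ 0.6451 -0.1619  0.0946]
bar_pivot 0.91 [ 0.5709 -0.1041  0.0507]
bar_knob 0.63 [ 0.6509 -0.1591  0.0903]
bar_pivot 0.64 [ 0.5642 -0.1054  0.0544]
```

View pics/s41.png

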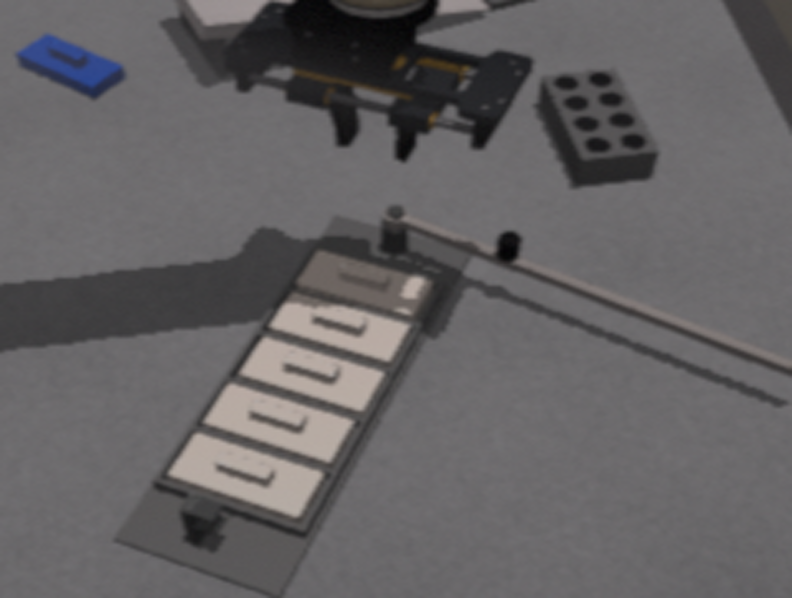

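View pics/a41.png

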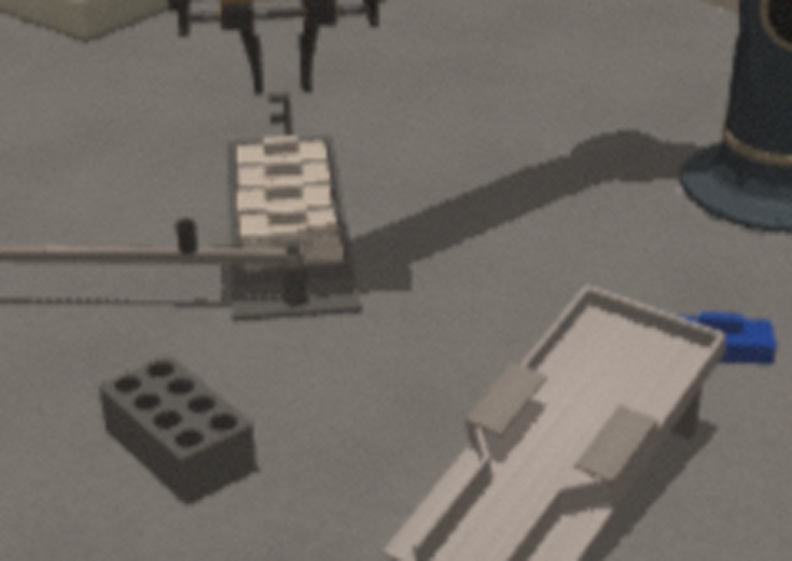

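All five boxes are in bays. Next I cage the knob again, now near (0.648,-0.161), and swing the bar closed.

```bash
python3 -m crank '[[[0,0,0],[0,0,-8.22]],[[0,0,0],[0,0,-8.22]],[[0,0,0],[0,0,-8.22]],[[0,0,0],[0,0,-8.22]],[[0,0,0],[0,0,-8.22]],[[0,0,0],[0,0,-8.22]],[[0,0,0],[0,0,-8.22]],[[0,0,0],[0,0,-8.22]],[[0,0,0],[0,0,-8.22]],[[0,0,0],[0,0,-8.22]]]' 0.3
python3 - <<'E'
from h import *
go(.648,-.1605,.09,54.4)
E
```

```text
time_s: 79.9
ee_pos: [0.549, -0.1377, 0.174]
ee_rot: [0.951, 2.994, -0.0]
wrist_force: [0.5, -0.3, -0.2]
finger_gap: 0.35
turn z deg 0.36 (alt -179.64); then shift [-0.0938  0.0391  0.084 ] ; tilt 0.01deg; q7 0.70
```

```bash
python3 -m crank '[[[-0.0313,0.013,0],[0,0,0]],[[-0.0313,0.013,0],[0,0,0]],[[-0.0312,0.0131,0],[0,0,0]],[[0,0,0.03],[0,0,0]],[[0,0,0.03],[0,0,0]],[[0,0,0.02],[0,0,0]],[[0,0,0],[0,0,0]],[[0,0,0],[0,0,0]],[[0,0,0],[0,0,0]],[[0,0,0],[0,0,0]]]'
python3 - <<'E'
from h import *
w=snapshot("wrist"); cv2.imwrite("pics/w42.png",w["pixels"])
for t in("bar_knob","bar_pivot"):
    for m in mark_of(w,t)[:1]: print(t,round(m["score"],2),np.round(m["centre"],4)); go(*m["centre"][:2],.037,54.4)
E
```

```text
time_s: 80.9
ee_pos: [0.649, -0.1603, 0.0956]
ee_rot: [0.959, 2.989, 0.0]
wrist_force: [0.7, 1.1, 0.4]
finger_gap: 0.347
bar_knob 0.72 [ 7.659e-01  3.120e-02 -1.000e-04]
turn z deg 0.02 (alt -179.98); then shift [0.0163 0.2241 0.0582] ; tilt 0.11deg; q7 0.64
bar_pivot 0.75 [ 0.5686 -0.1024  0.0571]
turn z deg 0.02 (alt -179.98); then shift [0.0988 0.0007 0.0577] ; tilt 0.09deg; q7 0.64
```

View pics/w42.png

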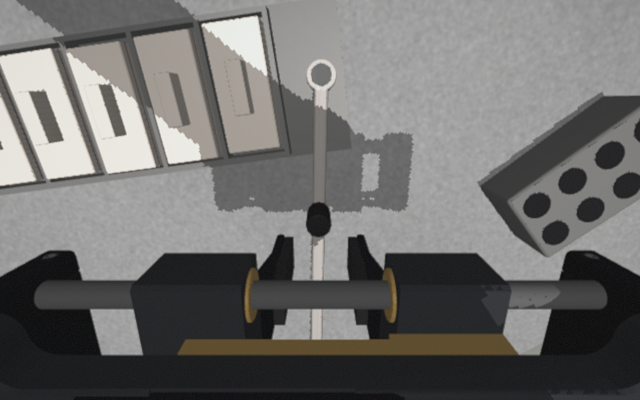

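```bash
python3 -m crank '[[[0,0,0.02],[0,0,0]],[[0,0,0.02],[0,0,0]],[[0,0,0.016],[0,0,0]],[[0,0,0],[0,0,0]],[[0,0,0],[0,0,0]],[[0.0008,-0.0122,0],[0,0,7]],[[0.0008,-0.0122,0],[0,0,7]],[[0.0008,-0.0122,0],[0,0,7]],[[0.0008,-0.0122,0],[0,0,7]],[[0.0008,-0.0122,0],[0,0,7]]]'
python3 -m crank '[[[0.0008,-0.0122,0],[0,0,7]],[[0.0008,-0.0122,0],[0,0,7]],[[0.0008,-0.0122,0],[0,0,7]],[[0.0008,-0.0122,0],[0,0,7]],[[0.0008,-0.0122,0],[0,0,7]],[[0,0,0],[0,0,0]],[[0,0,0],[0,0,0]],[[0,0,0],[0,0,0]],[[0,0,0],[0,0,0]],[[0,0,0],[0,0,0]]]'
python3 - <<'E'
from h import *
w=snapshot("wrist"); cv2.imwrite("pics/w43.png",w["pixels"])
P=np.array([.5685,-.103]); p,r,_=tcp();d=p[:2]-P; print(p,np.hypot(*d),np.degrees(np.arctan2(d[1],d[0]))+90+27.8, r.inv().apply([P[0]-p[0],P[1]-p[1],0]))
E
```

```text
time_s: 82.05
ee_pos: [0.6007, -0.1962, 0.0392]
ee_rot: [1.82, 2.558, 0.003]
wrist_force: [0.5, 0.9, -0.5]
finger_gap: 0.348
time_s: 83.05
ee_pos: [0.5399, -0.198, 0.0378]
ee_rot: [-2.501, -1.901, -0.001]
wrist_force: [0.6, -0.4, 0.0]
finger_gap: 0.353
[ 0.53980942 -0.19805094  0.03779875] 0.09928660719831953 11.003861570289178 [9.92629995e-02 2.16470098e-03 3.70874291e-05]
```

View pics/w43.png

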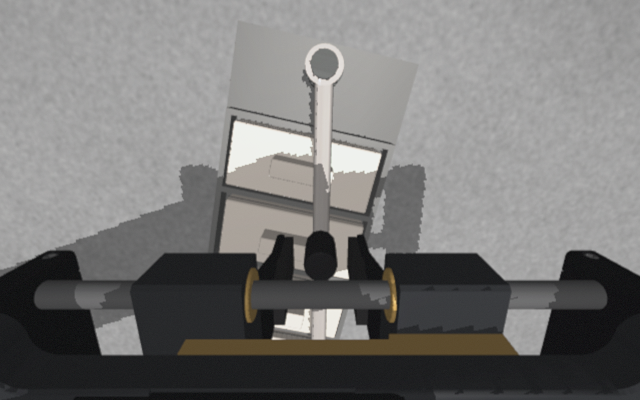

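```bash
python3 -m crank '[[[0.0002,-0.0061,0],[0,0,3.5]],[[0.0002,-0.0061,0],[0,0,3.5]],[[0.0002,-0.0061,0],[0,0,3.5]],[[0,-0.003,0],[0,0,0]],[[0,0,0],[0,0,0]],[[0,0,0],[0,0,0]],[[0,0,0],[0,0,0]],[[0,0,0],[0,0,0]],[[0,0,0],[0,0,0]],[[0,0,0],[0,0,0]]]'
python3 - <<'E'
from h import *
w=snapshot("wrist"); cv2.imwrite("pics/w44.png",w["pixels"])
a,b=snapshot("scene"),snapshot("side"); cv2.imwrite("pics/s44.png",cv2.resize(b["pixels"][230:400,220:400],None,fx=4,fy=3.4,interpolation=cv2.INTER_CUBIC))
for c in(a,b,w):
  for t in("bar_knob","bar_tip","bar_pivot"):
    for m in mark_of(c,t)[:1]: print(t,round(m["score"],2),R.from_euler('z',-KY).apply(np.array(m["centre"])-CAR).round(4))
P=np.array([.5685,-.103]); p,r,_=tcp();d=p[:2]-P; print(p,np.hypot(*d),np.degrees(np.arctan2(d[1],d[0]))+90+27.8)
E
```

```text
time_s: 84.1
ee_pos: [0.5198, -0.1902, 0.0379]
ee_rot: [2.665, 1.663, 0.0]
wrist_force: [-0.5, -0.4, 0.5]
finger_gap: 0.35
bar_knob 0.37 [ 0.1115  0.3854 -0.0025]
bar_tip 0.49 [0.0022 0.112  0.0093]
bar_pivot 0.72 [0.0029 0.1724 0.0512]
bar_knob 0.65 [ 0.1128  0.3852 -0.0018]
bar_tip 0.98 [ 0.009  -0.1604  0.0566]
bar_knob 0.6 [0.0054 0.0709 0.0935]
bar_pivot 0.93 [-0.0004  0.1686  0.0583]
[ 0.5197754  -0.19020182  0.03794978] 0.09989115895134713 -1.3945696385713084
```

View pics/w44.png

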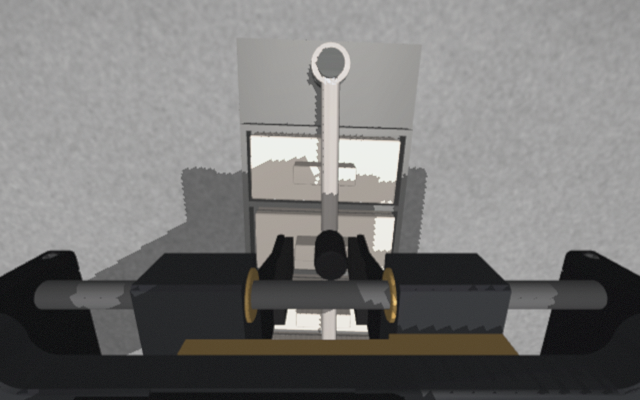

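View pics/s44.png

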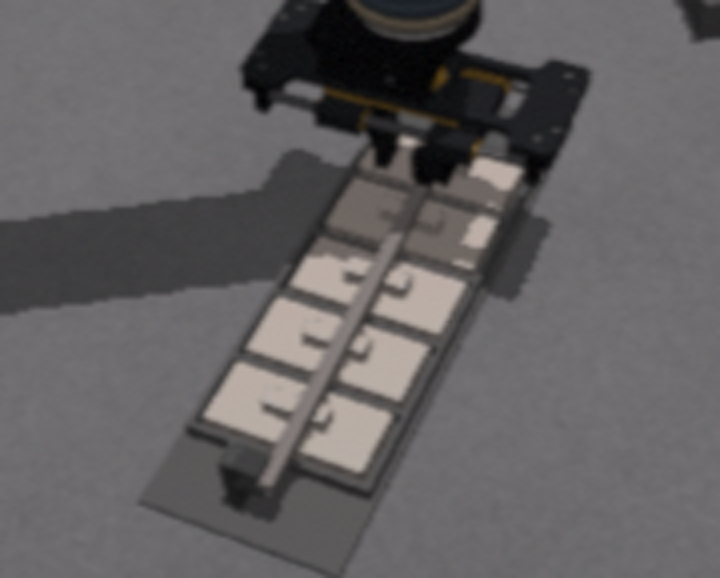

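```bash
python3 -m crank '[[[0,-0.002,0],[0,0,0.5]],[[0,-0.002,0],[0,0,0.5]],[[0,-0.001,0],[0,0,0.5]],[[0,0,0],[0,0,0]],[[0,0,0],[0,0,0]],[[0,0,0],[0,0,0]],[[0,0,0],[0,0,0]],[[0,0,0],[0,0,0]],[[0,0,0],[0,0,0]],[[0,0,0],[0,0,0]]]'
python3 -m crank '[[[0,-0.001,0],[0,0,0.5]],[[0,-0.001,0],[0,0,0.5]],[[0,0,0],[0,0,0]],[[0,0,0],[0,0,0]],[[0,0,0],[0,0,0]],[[0,0,0],[0,0,0]],[[0,0,0],[0,0,0]],[[0,0,0],[0,0,0]],[[0,0,0],[0,0,0]],[[0,0,0],[0,0,0]]]'
python3 - <<'E'
from h import *
b=snapshot("side"); cv2.imwrite("pics/s45.png",cv2.resize(b["pixels"][230:400,220:400],None,fx=4,fy=3.4,interpolation=cv2.INTER_CUBIC))
w=snapshot("wrist"); cv2.imwrite("pics/w45.png",w["pixels"])
for c in(b,w):
  for t in("bar_knob","bar_tip"):
    for m in mark_of(c,t)[:1]: print(t,round(m["score"],2),R.from_euler('z',-KY).apply(np.array(m["centre"])-CAR).round(4))
E
```

```text
time_s: 85.7
ee_pos: [0.5158, -0.1882, 0.0381]
ee_rot: [2.686, 1.628, 0.001]
wrist_force: [4.0, -1.5, -2.0]
finger_gap: 0.348
time_s: 86.7
ee_pos: [0.516, -0.1879, 0.0381]
ee_rot: [2.698, 1.603, 0.006]
wrist_force: [8.2, -3.6, -6.9]
finger_gap: 0.35
bar_knob 0.74 [-0.0005  0.0724  0.092 ]
bar_tip 0.78 [-0.0027 -0.1602  0.0582]
bar_knob 0.82 [0.0029 0.0695 0.0893]
```

View pics/s45.png

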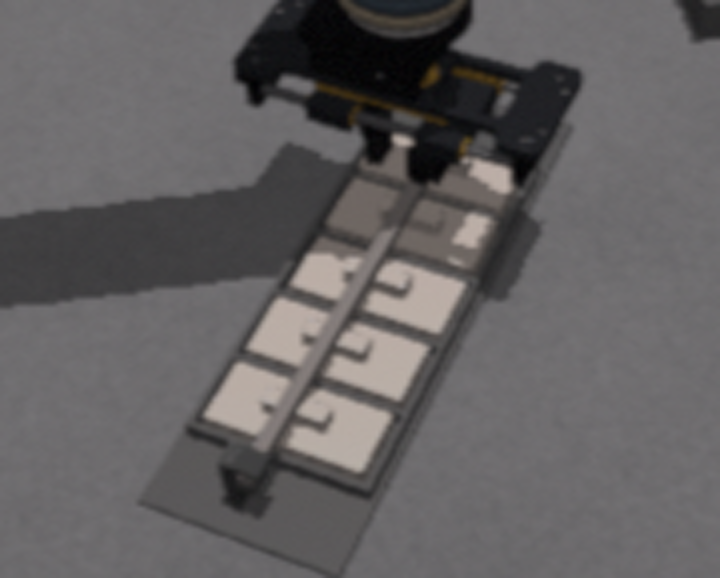

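View pics/w45.png

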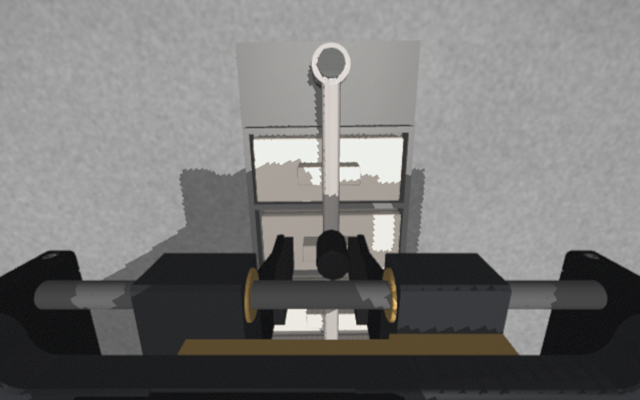

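The bar is against its stop, with force rising to 8 N and its end in the catch. I'll back off inside the cage and rise.

```bash
python3 -m crank '[[[0,0.004,0],[0,0,0]],[[0,0.004,0],[0,0,0]],[[0,0,0],[0,0,0]],[[0,0,0],[0,0,0]],[[0,0,-0.01],[0,0,0]],[[0,0,-0.03],[0,0,0]],[[0,0,-0.04],[0,0,0]],[[0,0,-0.05],[0,0,0]],[[0,0,-0.05],[0,0,0]],[[0,0,0],[0,0,0]]]'
python3 -m crank '[[[0.04,0,0],[0,0,0]],[[0.04,0,0],[0,0,0]],[[0.04,0,0],[0,0,0]],[[0.04,0,0],[0,0,0]],[[0.04,0,0],[0,0,0]],[[0,0,0],[0,0,0]],[[0,0,0],[0,0,0]],[[0,0,0],[0,0,0]],[[0,0,0],[0,0,0]],[[0,0,0],[0,0,0]]]'
python3 - <<'E'
from h import *
a,b,w=snapshot("scene"),snapshot("side"),snapshot("wrist"); cv2.imwrite("pics/s46.png",cv2.resize(b["pixels"][210:400,220:420],None,fx=4,fy=3,interpolation=cv2.INTER_CUBIC))
cv2.imwrite("pics/a46.png",cv2.resize(a["pixels"][110:350,180:480],None,fx=2.6,fy=2.4,interpolation=cv2.INTER_CUBIC))
for c in(a,b,w):
  for t in("bar_knob","bar_tip","bar_pivot","bottle","jar","tube_rack"):
    for m in mark_of(c,t)[:1]: print(t,round(m["score"],2),R.from_euler('z',-KY).apply(np.array(m["centre"])-CAR).round(4) if t[:3]=="bar" else np.round(m["centre"],3))
E
```

```text
time_s: 88.0
ee_pos: [0.5251, -0.1909, 0.2261]
ee_rot: [2.691, 1.599, 0.014]
wrist_force: [0.1, 0.0, -0.6]
finger_gap: 0.35
time_s: 89.0
ee_pos: [0.6159, -0.0168, 0.218]
ee_rot: [2.702, 1.601, -0.001]
wrist_force: [-0.2, 0.3, 0.2]
finger_gap: 0.347
bar_knob 0.44 [-0.0012  0.0703  0.0929]
bar_tip 0.76 [ 0.0041 -0.1607  0.056 ]
bar_pivot 0.44 [0.0047 0.1741 0.0512]
bottle 0.95 [0.46  0.501 0.003]
jar 0.84 [ 0.353  0.424 -0.001]
tube_rack 0.79 [ 0.763  0.032 -0.001]
bar_knob 0.89 [-0.0013  0.075   0.0908]
bar_tip 0.81 [-0.0008 -0.1627  0.058 ]
bar_pivot 0.78 [-0.0029  0.1683  0.0539]
bottle 0.87 [ 0.463  0.498 -0.   ]
jar 0.76 [0.352 0.427 0.002]
tube_rack 0.8 [0.766 0.036 0.001]
bar_knob 0.69 [0.0008 0.0706 0.09  ]
bar_pivot 0.55 [0.0009 0.1717 0.0596]
jar 0.46 [ 0.489 -0.254 -0.   ]
tube_rack 0.56 [0.766 0.029 0.001]
```

View pics/s46.png

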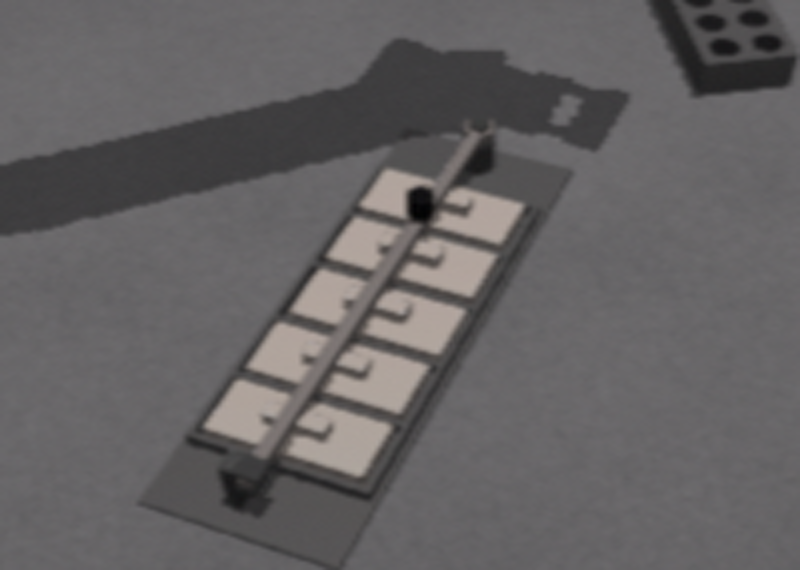

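View pics/a46.png

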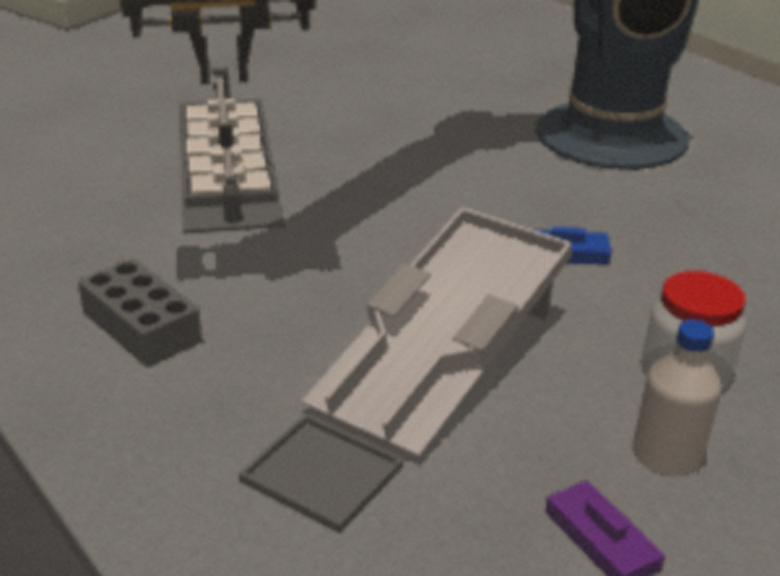

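The bar is closed with its end in the catch at crop (245,465), and all five boxes lie flat in their bays. The bystanders have not moved, so I'm handing in.

```bash
python3 -c "
from station import job_done; print(job_done())"
```

```text
the job is handed in; nothing more can be done
None
```

The job is handed in at about 89 s of the 210 s allowed: all five slide boxes are in the carrier and the bar is closed. The hand-in gives no verdict.

**What I did:**
- I swung the bar open to about 1.4 rad.
- I gripped the jammed box by its rib and dragged it up the chute to u ≈ 112 mm, clear of the lips. I then lifted it out into bay 2.
- The four loose white boxes went into bays 3, 1, 4 and 0.
- I swung the bar back against its stop, where the force rose to about 8 N with its end in the catch, and then moved the arm clear.

**Last checks:**
- The network readings put the bar tip within about 4 mm of its closed line, which is about 0.01 rad.
- The last pictures show all five boxes lying flat in their bays. I judged how far down they sit by eye and from the bar closing over them.
- The bottle, jar and tube rack read within a few millimetres of where they started. The blue and purple look-alikes were left alone.

**What failed or disagreed:**
- **Fingertip offset:** the real fingertips sit about 37 mm short of the reported TCP. The first swing therefore passed over the knob without moving the bar. I measured the offset by touching the bench and allowed for it from then on.
- **Box placement checks:** scene-camera fits of the seated boxes were unreliable. Side-camera fits agreed to about 2–5 mm, except for bay 2, which neither camera fitted reliably.

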